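# Load filter glasses into a bayonet-locked dust pot

### The job

Unlock the pot's bayonet cover (press it down against its spring, turn it counter-clockwise as far as it goes, let it rise), lift it off and stand it upright on the black rubber mat. Then stack every loose filter glass flat on the pedestal inside the pot, holding each by its edge ring only and never touching the glass pane with the fingers. Finally put the cover back, press it down, turn it clockwise as far as it goes and let it spring up into its lock; leave the other things on the bench where they are.

Things in the scene. Friction and masses are not known exactly. Their poses are not given: they have to be found in the camera images.
- pot: Round metal base fixed to the bench, 154 mm across, 10 mm thick. Origin at the centre of its underside, on the bench; z up. Four guide wires (5 mm thick, on the diagonals between its x and y axes, 31 mm from the axis, flared at the top, 81 mm high) stand round a pedestal. Two bayonet flanges round the rim have an inner radius of 54 mm; their tops are 35 mm above the bench.
- pot_entry (a point): Middle of one of the two entry gaps for the cover's lugs, 60 mm from the axis on the pot's +x side, 35 mm high (the other is opposite, on -x). Gaps are 35 mm wide. Clockwise of a gap the flange roof is low: a lug passes beneath only when pressed down.
- pot_notch (a point): Middle of one of the two raised notches (the other is opposite) where a lug locks: 80 degrees clockwise, seen from above, of an entry gap, 60 mm from the axis. The notch is 35 degrees wide and ends in a stop; the lug springs up 4 mm into it when the cover is let go.
- pot_seat (a point): Centre of the flat top of the pedestal (44 mm across), 44 mm above the bench; z up. The glasses are stacked here, one on another, between the guide wires.
- seal_ring (a joint): Spring-loaded rubber ring in the pot, pressed by the cover's rim. Metres, growing downward: -0.003 free or with the cover just laid on; 0 with the cover locked; 0.004 to 0.008 (its end) while the cover is low enough to be turned. Spring 600 N/m, pushing up with 6 N at -0.003.
- cover: Aluminium cup upside down, 100 mm across, 74 mm high, 0.3 kg. Origin at the centre of its rim's underside; z up. On top a bar handle, 60 mm long along x, 14 mm thick along y, 74 to 98 mm above the origin. Two lugs at the rim (+x and -x, 18 mm wide, 6 mm high, out to a radius of 63 mm). Starts locked: lugs in the notches.
- cover_rim (a point): The same point as the cover's origin. Its height above the bench: 27 mm with the lugs in the entry gaps (cover x along pot x, either way round) and the cover resting on the spring; 20 to 16 mm when pressed low enough to be turned; 24 mm when locked.
- rest_mat: Black rubber mat, 140 x 140 x 3 mm, fixed, for parking the cover. Origin at the centre of its underside. Towards the robot stands the big camera, fixed, 0.14 m high (handle 0.23 m): its right flank runs from 0.49 m ahead, 0.19 m right to 0.61 m ahead, 0.05 m right; its lens front is at 0.40 m ahead, 0.24 m right. A lamp's arm crosses above its left side.
- glass_1: Filter glass in a dark metal ring, lying flat: 50 mm across, 8 mm thick, 40 g. The ring is 5 mm wide; the pane inside (40 mm across) lies 1 mm below the rim on both faces and must not be touched. Origin at the centre of its underside, z along its axis. Three or all four of these glasses are present. Fixed close by: a circuit board, 95 x 135 x 27 mm, 135 mm side along y turned 12 degrees clockwise, centred 0.36 m ahead, 0.48 m right.
- glass_2: Filter glass in a dark metal ring, lying flat: 50 mm across, 8 mm thick, 40 g. The ring is 5 mm wide; the pane inside (40 mm across) lies 1 mm below the rim on both faces and must not be touched. Origin at the centre of its underside, z along its axis. Three or all four of these glasses are present. Fixed close by: a circuit board, 95 x 135 x 27 mm, 135 mm side along y turned 12 degrees clockwise, centred 0.36 m ahead, 0.48 m right.
- glass_3: Filter glass in a dark metal ring, lying flat: 50 mm across, 8 mm thick, 40 g. The ring is 5 mm wide; the pane inside (40 mm across) lies 1 mm below the rim on both faces and must not be touched. Origin at the centre of its underside, z along its axis. Three or all four of these glasses are present. Fixed close by: a circuit board, 95 x 135 x 27 mm, 135 mm side along y turned 12 degrees clockwise, centred 0.36 m ahead, 0.48 m right.
- glass_4: Filter glass in a dark metal ring, lying flat: 50 mm across, 8 mm thick, 40 g. The ring is 5 mm wide; the pane inside (40 mm across) lies 1 mm below the rim on both faces and must not be touched. Origin at the centre of its underside, z along its axis. Three or all four of these glasses are present. Fixed close by: a circuit board, 95 x 135 x 27 mm, 135 mm side along y turned 12 degrees clockwise, centred 0.36 m ahead, 0.48 m right.
- red_box: Red carton, 52 x 45 x 60 mm, standing. Origin at the centre of its underside. Leave alone.
- solvent_bottle: White round bottle, 42 mm across, 84 mm high, standing. Origin at the centre of its underside. Leave alone.
There are look-alikes about, which are no part of the job. What is shaped like the glass_3 but red is not meant.

How it is judged (in metres and radians):
On the way, in this order (a step that is already met when the one before it is completed fails the run):
1. the cover is unlocked, lifted off and stands upright on the rubber mat (horizontal distance between cover and rest_mat below 0.05 m and height (world z) of cover below 0.008 m and angle between cover's own z axis and vertical below 0.1 rad and contact force between the fingers and cover below 0.5 N), for 0.2 s.
2. every glass lies flat in the stack on the pedestal, let go (horizontal distance between each of glass_1, glass_2, glass_3, glass_4 and pot_seat below 0.014 m and z of glass_1 in the frame of pot_seat between -0.002 and 0.034 m and (angle between glass_1's own z axis and vertical below 0.12 rad or angle between glass_1's own z axis and vertical above 3.02 rad) and z of glass_2 in the frame of pot_seat between -0.002 and 0.034 m and (angle between glass_2's own z axis and vertical below 0.12 rad or angle between glass_2's own z axis and vertical above 3.02 rad) and z of glass_3 in the frame of pot_seat between -0.002 and 0.034 m and (angle between glass_3's own z axis and vertical below 0.12 rad or angle between glass_3's own z axis and vertical above 3.02 rad) and z of glass_4 in the frame of pot_seat between -0.002 and 0.034 m and (angle between glass_4's own z axis and vertical below 0.12 rad or angle between glass_4's own z axis and vertical above 3.02 rad) and contact force between the fingers and glass_1 below 0.3 N and contact force between the fingers and glass_2 below 0.3 N and contact force between the fingers and glass_3 below 0.3 N and contact force between the fingers and glass_4 below 0.3 N), for 0.3 s.
3. the cover is back on the pot and pressed down against its spring (horizontal distance between cover and pot below 0.01 m and value of joint seal_ring above 0.003 m), for 0.05 s.
4. the cover has risen into its lock (horizontal distance between cover and pot below 0.008 m and z of cover in the frame of pot between 0.0215 and 0.0262 m and angle between the x axis of cover and the x axis of pot, either way round above 1.1 rad and angle between cover's own z axis and vertical below 0.06 rad), for 0.2 s.
At the end, for the whole second after the job is handed in: Cover locked at rest on the pot: centred within 8 mm, upright, turned over 63 degrees from the entry gaps, rim 21.5 to 26.2 mm above the bench (risen into the notch). Every glass present lies flat in the stack on the pedestal, within 14 mm of its axis (all of step 4 and horizontal distance between each of glass_1, glass_2, glass_3, glass_4 and pot_seat below 0.014 m and z of glass_1 in the frame of pot_seat between -0.002 and 0.034 m and (angle between glass_1's own z axis and vertical below 0.12 rad or angle between glass_1's own z axis and vertical above 3.02 rad) and z of glass_2 in the frame of pot_seat between -0.002 and 0.034 m and (angle between glass_2's own z axis and vertical below 0.12 rad or angle between glass_2's own z axis and vertical above 3.02 rad) and z of glass_3 in the frame of pot_seat between -0.002 and 0.034 m and (angle between glass_3's own z axis and vertical below 0.12 rad or angle between glass_3's own z axis and vertical above 3.02 rad) and z of glass_4 in the frame of pot_seat between -0.002 and 0.034 m and (angle between glass_4's own z axis and vertical below 0.12 rad or angle between glass_4's own z axis and vertical above 3.02 rad) and linear speed of cover below 0.02 m/s and value of joint seal_ring between -0.0018 and 0.0022 m); the robot touches nothing.
It fails at once if the fingers touch a glass pane (contact force between the fingers and glass_1_c0 above 1 N or contact force between the fingers and glass_2_c0 above 1 N or contact force between the fingers and glass_3_c0 above 1 N or contact force between the fingers and glass_4_c0 above 1 N).
It fails at once if a bystander is moved more than 3 cm (distance of any of red_box, solvent_bottle from where it was at the start of the episode above 0.03 m).
Of glass_1, glass_2, glass_3, glass_4 only 3 to 4 are there at a start; the rules pass over those that are not, and their reading is None.
At some moment in a run one of glass_1, glass_2, glass_3, glass_4 may be knocked a few centimetres aside while the robot is not near it.
Once in a run the grip may slacken for a moment while it holds something.
It also fails if it takes over 210 s, if anything falls off the work surface, if the arm or the gripper's body presses on something with over 40 N, if the wrist force passes 120 N, or if a joint passes its speed limit or range.

### The arm

A 6-joint arm with a two-finger parallel gripper is mounted at the origin on a cart in front of the work surface, level with it; the furniture and walls round the work are solid. World frame = base frame: x ahead of the robot, y to its left, z up, the work surface at z = 0. Lengths are in m, angles in degrees, forces in N, time in s.
With the tool pointing down it reaches from about 0.4 to 0.825 m from the base axis. Payload 7 kg.
Tool frame: the origin (TCP) lies on the centre line of the jaws, within the pads' length; the fingertips stand 8 mm ahead of it and the grasp point (between the pads) lies 11 mm behind it; z points along the fingers, y is the line along which they close (so a half turn about z gives the same grasp; the last joint's range is limited). The gripper opens to 88 mm and grips with 3 to 60 N. Pads are 19 mm wide; open, the fingers measure 130 mm over their backs; the gripper's body (78 mm by 193 mm) begins 47 mm behind the grasp point.
Start: joints at [-51.732, 20.546, 0.682, 0, -70.136, -16.507], TCP at [0.25, -0.627, 0.235] pointing down, gripper open.
Joint ranges: [-176.03, 176.03], [-82.01, 121.73], [-58.28, 71.71], [-173.87, 95.51], [-174.79, -0.11], [-173.66, 173.66]. Speed limits (degrees/s): [136.94, 136.94, 172.46, 180, 180, 180].

### API

Orientations are given as [roll, pitch, yaw] about the fixed x, y, z axes, in that order (R = Rz(yaw) Ry(pitch) Rx(roll)).
In Python, from plant import ctrl, vision gives the robot as it stands. The module is installed in compiled form; this text tells all that it offers.
- The arm moves only by the tool move_arm, never from a script. Its argument "moves" is one flat list of numbers, 7 for each row, row after row: the finger opening in cm, from 0 to 8.76, then the shift along the tool's x, y, z in cm, then the turn, a rotation vector about the tool's x, y, z in rad. A call has 1 to 8 rows; each row shifts and turns the commanded pose from where the row before left it, along the tool's axes as they then stand; what a row does not reach is not made up. A row lasts 1/10 s, in which the tool goes at most 50 mm and 8.59 degrees, less where a joint would pass 70% of its speed; a pose out of reach is approached as far as the arm can. A call with a gripper value outside its range is refused whole. The fingers move at their own pace and stop on an object; the grip force is fixed at half the most. Time passes only in rows, so rows that do not move let the fingers close. It gives the time, the measured TCP pose, the force, the opening and the grip force at its end, in the units of the state.
- ctrl.get_obs(): the state, without advancing time (a new reading comes with each control period).
- vision.snapshot(name): name is "scene" or "side" or "wrist"; returns (picture, depth): 420x560x3 uint8, red, green, blue; 420x560 float32, m along the optical axis (not along the pixel's ray), 0 where there is no reading.
- vision.camera_model(name): a dict with "vertical_fov" (degrees; the focal length in pixels is half the picture's height over the tangent of half this angle, whatever the lens; pixels are square), "cx", "cy" (the principal point, pixels), "D" ([k1, k2, p1, p2, k3] as OpenCV has them; the pictures are not rectified), "cam_to_world" (4x4, takes a point from camera to world coordinates). Camera axes: x right, y down, z forward; pixel columns grow to the right and rows downward; lengths in m; the calibration is good to about 2 mm. A picture is of the moment at which its call begins: read the wrist's pose just before it. camera_model takes no time and is no camera call; for the wrist camera it gives the pose at the moment of the call.
- ctrl.close_job(): hands the job in; it is judged then, once.
The state is a dict: "clock": time; "joint_pos": joint angles; "qvel": joint speeds; "tau": joint torques, N m; "tool_pos": TCP position; "orientation": TCP orientation; "force": force on the tool from outside, world axes, zero at the start; "moment": the same for the moment, N m; "opening": finger opening in m; "gripper_force": force on a finger pad.
Only numpy, scipy, OpenCV 4.12 (cv2) and the standard library are available. Lean on these libraries where they do the work, as an engineer would, in place of code of your own. Each camera call takes 0.05 s, during which the arm holds its last target. There are 200 camera calls.

## Working session

There is one attempt and no reset: what is moved stays moved. The work goes in short steps, Python scripts to look and compute and a tool call to move; the robot and the scene stay as the last step left them, time stands still between calls to the robot, and variables do not carry over. Pictures are saved under pics/ and viewed, at most 14 in all, crops included, and the job is handed in when it is done.

Besides the shell and the picture viewer there is one more tool, called after "Request:" as name(argument=value, ...) on one line, values as JSON. move_arm: Moves the arm, as the interface text tells. Its arguments: {"type":"object","properties":{"moves":{"type":"array"}},"required":["moves"]}

```bash
mkdir -p pics
cat > h.py <<'E'
import numpy as np, cv2
from plant import ctrl, vision
def K(m):
    f=210/np.tan(np.radians(m["vertical_fov"])/2); return np.array([[f,0,m["cx"]],[0,f,m["cy"]],[0,0,1.]])
def grab(name,fn=None):
    m=vision.camera_model(name); im,d=vision.snapshot(name)
    if fn: cv2.imwrite("pics/"+fn,im[:,:,::-1])
    return m,im,d
def world(m,d):
    h,w=d.shape; u,v=np.meshgrid(np.arange(w),np.arange(h))
    p=cv2.undistortPoints(np.stack([u.ravel(),v.ravel()],1).astype(np.float64)[:,None],K(m),np.array(m["D"],float))[:,0]
    c=np.c_[p,np.ones(len(p))]*d.reshape(-1,1)
    T=np.array(m["cam_to_world"]); P=c@T[:3,:3].T+T[:3,3]; P[d.ravel()<=0]=np.nan
    return P.reshape(h,w,3)
def ray(m,u,v,z):
    p=cv2.undistortPoints(np.array([[[u,v]]],float),K(m),np.array(m["D"],float))[0,0]
    T=np.array(m["cam_to_world"]); r=T[:3,:3]@np.r_[p,1]; o=T[:3,3]; return o+r*(z-o[2])/r[2]
E
python3 - <<'E'
from h import *
print(ctrl.get_obs())
for n in("scene","side","wrist"):
    m,im,d=grab(n,n+"0.png"); np.savez(n+"0.npz",im=im,d=d,P=world(m,d)); print(n,m["vertical_fov"],np.round(np.array(m["cam_to_world"]),3).tolist())
E
```

```text
{'clock': 0.0, 'joint_pos': array([-5.17318372e+01,  2.05890775e+01,  6.32184238e-01, -2.01943433e-02,
       -7.01353760e+01, -1.65060778e+01]), 'qvel': array([-0.05766324, -0.0543499 , -0.07851   , -0.05189324, -0.06670888,
        0.02914057]), 'tau': array([ 1.01260839e-04, -5.82712483e+01,  2.93061340e+01,  6.99703708e+00,
        7.14753172e-03, -1.45459826e-04]), 'tool_pos': array([ 0.25004061, -0.62645328,  0.23363698]), 'orientation': array([ 1.79906139e+02, -8.01617006e-03, -1.58244786e+02]), 'force': array([ 0.82460597, -0.8626468 ,  0.0731651 ]), 'moment': array([-0.04388755, -0.01870918,  0.05648669]), 'gripper_force': 0.0, 'opening': 0.08764450533878637}
scene 44.10767180995653 [[-0.537, -0.589, 0.604, -0.196], [-0.844, 0.373, -0.387, 0.212], [0.003, -0.717, -0.697, 0.843], [0.0, 0.0, 0.0, 1.0]]
side 52.702962661328414 [[-0.872, 0.341, -0.35, 0.8], [0.489, 0.609, -0.624, 0.293], [0.0, -0.716, -0.698, 0.665], [0.0, 0.0, 0.0, 1.0]]
wrist 58.66793879132109 [[-0.371, 0.889, 0.268, 0.177], [0.929, 0.355, 0.108, -0.656], [0.001, 0.289, -0.957, 0.384], [0.0, 0.0, 0.0, 1.0]]
```

View pics/scene0.png

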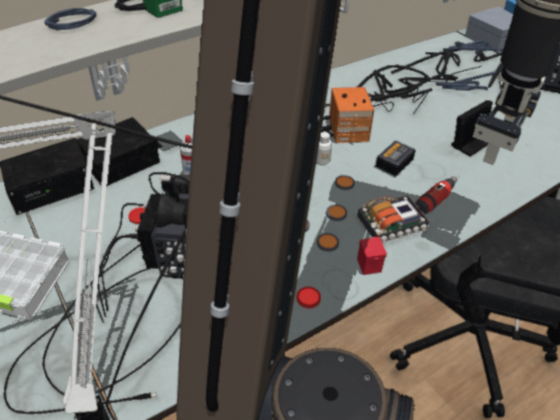

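View pics/wrist0.png

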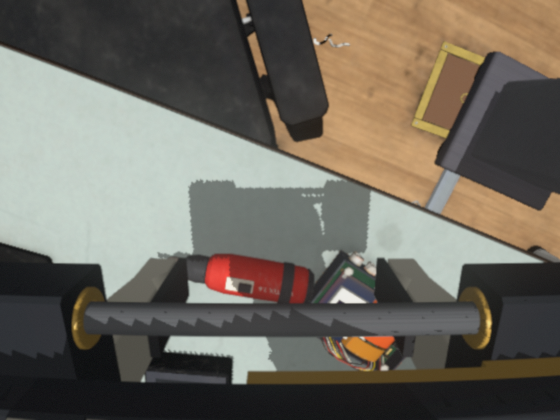

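View pics/side0.png

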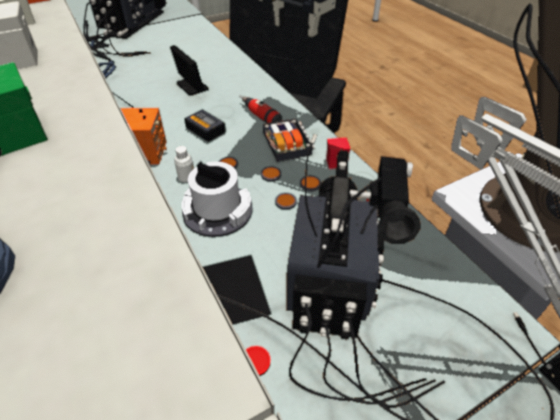

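The side view shows the pot with its cover at (213,195), the black mat at (237,289), and four brown glasses in dark rings at (230,162), (271,174), (310,183) and (286,201). The red look-alike disc is at (258,360). In the scene view, glasses are at (345,183), (336,212) and (328,242), with one mostly hidden at (304,226). Red discs are at (308,297) and (137,215). The brown ones fit the description and the red ones do not. Next I'll measure, with an enlarged crop to confirm.

Run:
```python
from h import *
S=np.load("side0.npz"); im,P=S["im"],S["P"]
m=vision.camera_model("side")
hsv=cv2.cvtColor(im,cv2.COLOR_RGB2HSV)
for (u,v) in [(230,162),(271,174),(310,183),(286,201),(258,360),(237,289),(182,165),(338,152)]:
    print((u,v),im[v,u],np.round(P[v,u],3),np.round(ray(m,u,v,0.008),3))
# cylinder points: pot/cover
print("heights in pot region")
sub=P[140:240,170:265].reshape(-1,3)
for z0,z1 in [(0.005,0.015),(0.03,0.04),(0.09,0.103),(0.11,0.13)]:
    s=sub[(sub[:,2]>z0)&(sub[:,2]<z1)]; 
    if len(s): print(z0,len(s),np.round(np.nanmin(s,0),3),np.round(np.nanmax(s,0),3),np.round(np.nanmedian(s,0),3))
# mat corners: dark region flat
mask=((im.max(2)<45)&(np.abs(P[:,:,2])<0.02)).astype(np.uint8); mask[:250]=0;mask[330:]=0;mask[:,:195]=0;mask[:,290:]=0
q=P[mask>0]; print("mat",len(q),np.round(cv2.minAreaRect(q[:,:2].astype(np.float32)),3) if 0 else cv2.minAreaRect(q[:,:2].astype(np.float32)),np.median(q[:,2]))
cv2.imwrite("pics/c1.png",cv2.resize(im[135:335,160:360],None,fx=3,fy=3,interpolation=cv2.INTER_CUBIC)[:,:,::-1])
W=np.load("scene0.npz")
for (u,v) in [(345,183),(336,212),(328,242),(304,226),(308,297),(137,215),(372,256),(324,150)]: print((u,v),np.round(W["P"][v,u],3))
```

```text
(230, 162) [162  84  22] [ 0.519 -0.475  0.006] [ 0.52  -0.473  0.008]
(271, 174) [165  87  26] [ 0.452 -0.387  0.005] [ 0.453 -0.384  0.008]
(310, 183) [163  85  23] [ 0.387 -0.315  0.005] [ 0.389 -0.312  0.008]
(286, 201) [163  84  23] [ 0.467 -0.288  0.008] [ 0.467 -0.288  0.008]
(258, 360) [231  39  37] [0.686 0.007 0.006] [0.686 0.008 0.008]
(237, 289) [30 28 29] [ 0.657 -0.136  0.001] [ 0.659 -0.131  0.008]
(182, 165) [177 178 171] [ 0.637 -0.468  0.05 ] [ 0.626 -0.52   0.008]
(338, 152) [75 20 23] [ 0.43  -0.171  0.209] [ 0.267 -0.377  0.008]
heights in pot region
0.005 1009 [ 0.459 -0.591  0.005] [ 0.685 -0.265  0.015] [ 0.629 -0.303  0.009]
0.03 680 [ 0.536 -0.487  0.03 ] [ 0.682 -0.271  0.04 ] [ 0.609 -0.313  0.033]
0.09 1053 [ 0.559 -0.391  0.09 ] [ 0.658 -0.291  0.103] [ 0.617 -0.326  0.098]
0.11 264 [ 0.586 -0.371  0.11 ] [ 0.631 -0.311  0.126] [ 0.61  -0.338  0.121]
mat 2546 ((0.647140622138977, -0.1280631422996521), (0.09223753958940506, 0.1654251664876938), 0.47031763195991516) 0.002714291944233338
(345, 183) [ 0.521 -0.473  0.006]
(336, 212) [ 0.45  -0.39   0.006]
(328, 242) [ 0.383 -0.315  0.009]
(304, 226) [ 0.143 -0.055  0.406]
(308, 297) [ 0.288 -0.193  0.003]
(137, 215) [0.69  0.008 0.007]
(372, 256) [ 0.269 -0.334  0.06 ]
(324, 150) [ 0.614 -0.474  0.048]
```

View pics/c1.png

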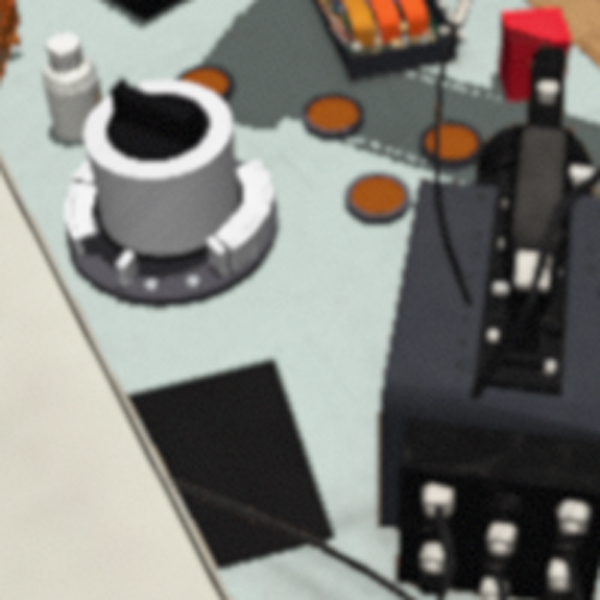

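The crop confirms four brown glasses in dark rings, the covered pot at top left, and the mat, whose left edge is clipped by a shelf that hides it from this camera. Next I need the handle direction, the mat corners and the overhead clearances.

Run:
```python
from h import *
S=np.load("side0.npz"); im,P=S["im"],S["P"]; m=vision.camera_model("side")
sub=P[140:240,170:265].reshape(-1,3); c=im[140:240,170:265].reshape(-1,3)
s=sub[(sub[:,2]>0.106)&(sub[:,2]<0.13)&(c.max(1)<80)]
print("handle",len(s),cv2.minAreaRect(s[:,:2].astype(np.float32)),np.percentile(s[:,2],[5,50,95]))
s=sub[(sub[:,2]>0.092)&(sub[:,2]<0.104)&(c.max(1)>100)]; print("cover top circle",cv2.minEnclosingCircle(s[:,:2].astype(np.float32)),np.median(s[:,2]))
for u,v in [(251.7,255.7),(270,313.5),(233,324),(203,267)]: print("mat corner",np.round(ray(m,u,v,0.003),3))
for u,v in [(150,200),(180,260),(210,320),(230,400),(100,150),(60,300)]: print("shelf",(u,v),np.round(P[v,u],3))
W=np.load("scene0.npz"); Q=W["P"]
for u,v in [(60,115),(100,122),(140,135),(180,145),(40,130),(100,180),(85,300),(85,370),(103,125),(90,230),(30,250),(150,25),(60,50)]: print("scene",(u,v),np.round(Q[v,u],3),W["im"][v,u])
for n,A,I in(("side",P,im),("scene",Q,W["im"])):
    k=(A[...,2]>0.13)&(A[...,0]>0.42)&(A[...,0]<0.8)&(A[...,1]>-0.6)&(A[...,1]<0.12)
    q=A[k]; H,_,_=np.histogram2d(q[:,0],q[:,1],bins=[np.arange(.42,.80,.04),np.arange(-.6,.13,.06)])
    print(n,len(q)); print(H.astype(int))
    mx=np.full(H.shape,0.); i=((q[:,0]-.42)/.04).astype(int).clip(0,H.shape[0]-1); j=((q[:,1]+.6)/.06).astype(int).clip(0,H.shape[1]-1)
    mn=np.full(H.shape,9.); np.minimum.at(mn,(i,j),q[:,2]); print(np.round(mn,2))
```

```text
handle 281 ((0.6078311800956726, -0.34058716893196106), (0.016121113672852516, 0.06291316449642181), 32.72621154785156) [0.10702547 0.1186754  0.12352132]
cover top circle ((0.6086040139198303, -0.34151676297187805), 0.050753749907016754) 0.09797064926255994
mat corner [ 0.6   -0.191  0.003]
mat corner [ 0.628 -0.06   0.003]
mat corner [ 0.694 -0.073  0.003]
mat corner [ 0.694 -0.212  0.003]
shelf (150, 200) [ 0.771 -0.015  0.388]
shelf (180, 260) [0.77  0.066 0.388]
shelf (210, 320) [0.769 0.129 0.388]
shelf (230, 400) [0.78  0.188 0.387]
shelf (100, 150) [ 0.796 -0.118  0.387]
shelf (60, 300) [0.864 0.057 0.387]
scene (60, 115) [1.023 0.07  0.125] [117 112 101]
scene (100, 122) [0.39  0.097 0.469] [48 47 47]
scene (140, 135) [0.348 0.06  0.458] [27 27 28]
scene (180, 145) [0.307 0.023 0.453] [45 45 44]
scene (40, 130) [0.456 0.168 0.446] [124 124 123]
scene (100, 180) [0.838 0.045 0.024] [19 20 21]
scene (85, 300) [0.326 0.199 0.23 ] [151 149 146]
scene (85, 370) [0.273 0.242 0.143] [146 145 143]
scene (103, 125) [0.385 0.096 0.467] [59 58 54]
scene (90, 230) [0.383 0.153 0.305] [1
[... 1649 characters left out ...]
   0   0   0   0   0   0   0]
 [  0   0   0   0   0   0   0   0   0   0   0   0]
 [  0   0   0   0   0   0 316 420 440 460 484 500]]
[[9.   9.   9.   9.   9.   9.   9.   9.   9.   0.13 0.2  0.35]
 [9.   9.   9.   9.   9.   9.   9.   9.   9.   0.13 0.13 0.4 ]
 [9.   9.   9.   9.   9.   9.   9.   9.   0.15 0.14 0.13 9.  ]
 [9.   9.   9.   9.   9.   9.   9.   9.   0.14 0.13 0.19 9.  ]
 [9.   9.   9.   9.   9.   9.   9.   9.   9.   0.13 9.   9.  ]
 [9.   9.   9.   9.   9.   9.   9.   9.   9.   9.   9.   9.  ]
 [9.   9.   9.   9.   9.   9.   9.   9.   9.   9.   9.   9.  ]
 [9.   9.   9.   9.   9.   9.   9.   9.   9.   9.   9.   9.  ]
 [9.   9.   9.   9.   9.   0.38 0.36 0.36 0.36 0.36 0.36 0.36]]
```

Run:
```python
from h import *
for n in("side","scene"):
    S=np.load(n+"0.npz"); A=S["P"]
    k=(A[...,2]>0.25)&(A[...,0]>0.15)&(A[...,0]<0.75)&(A[...,1]>-0.25)&(A[...,1]<0.25)
    v,u=np.nonzero(k); q=A[k]
    b=np.round(q[:,:2]/0.05).astype(int); 
    for key in sorted(set(map(tuple,b))):
        s=(b==key).all(1)
        if s.sum()>15: print(n,np.array(key)*0.05,s.sum(),np.round([q[s,2].min(),q[s,2].max()],2),(u[s].mean().astype(int),v[s].mean().astype(int)))
```

```text
side [0.15 0.  ] 20 [0.27 0.32] (np.int64(536), np.int64(121))
side [ 0.2  -0.05] 81 [0.36 0.47] (np.int64(538), np.int64(26))
side [0.2 0. ] 999 [0.28 0.44] (np.int64(547), np.int64(83))
side [0.2  0.05] 733 [0.25 0.37] (np.int64(551), np.int64(125))
side [ 0.25 -0.05] 318 [0.4  0.48] (np.int64(522), np.int64(25))
side [0.25 0.  ] 1305 [0.37 0.49] (np.int64(544), np.int64(35))
side [0.25 0.05] 200 [0.33 0.37] (np.int64(537), np.int64(119))
side [0.25 0.1 ] 122 [0.25 0.31] (np.int64(552), np.int64(184))
side [0.3 0. ] 108 [0.45 0.46] (np.int64(529), np.int64(38))
side [0.3  0.05] 22 [0.45 0.46] (np.int64(533), np.int64(49))
side [0.35 0.05] 102 [0.45 0.46] (np.int64(539), np.int64(58))
side [0.35 0.15] 151 [0.25 0.28] (np.int64(537), np.int64(246))
side [0.35 0.2 ] 147 [0.25 0.28] (np.int64(554), np.int64(260))
side [0.4 0.1] 427 [0.32 0.48] (np.int64(521), np.int64(149))
side [0.4  0.15] 912 [0.25 0.37] (np.int64(528), np.int64(218))
side [0.4 0.2] 35 [0.27 0.29] (np.int64(548), np.int64(250))
side [0.45 0.05] 485 [0.39 0.45] (np.int64(467), np.int64(120))
side [0.45 0.1 ] 2294 [0.3
[... 1258 characters left out ...]
4))
scene [0.35 0.1 ] 46 [0.46 0.47] (np.int64(118), np.int64(127))
scene [0.35 0.15] 163 [0.25 0.29] (np.int64(95), np.int64(256))
scene [0.35 0.2 ] 154 [0.25 0.29] (np.int64(81), np.int64(264))
scene [0.4 0.1] 388 [0.32 0.48] (np.int64(98), np.int64(157))
scene [0.4  0.15] 607 [0.25 0.48] (np.int64(88), np.int64(209))
scene [0.45 0.05] 143 [0.4  0.45] (np.int64(110), np.int64(120))
scene [0.45 0.1 ] 947 [0.36 0.46] (np.int64(93), np.int64(135))
scene [0.45 0.15] 742 [0.36 0.49] (np.int64(52), np.int64(125))
scene [0.45 0.2 ] 587 [0.43 0.49] (np.int64(17), np.int64(133))
scene [0.5 0.1] 21 [0.4  0.43] (np.int64(77), np.int64(126))
scene [0.5 0.2] 99 [0.43 0.49] (np.int64(11), np.int64(105))
```

```bash
cat >> h.py <<'E'
def plan(p,yaw,n,op):
    """rows (opening cm, tool shift cm, turn rad) from the present pose to p,yaw in n rows, tool kept pointing down"""
    o=ctrl.get_obs(); c=np.array(o["tool_pos"]); y=o["orientation"][2]; dy=(yaw-y+180)%360-180
    R0=lambda a: np.array([[np.cos(a),np.sin(a),0],[np.sin(a),-np.cos(a),0],[0,0,-1.]])
    for i in range(n):
        a=np.radians(y); t=R0(a).T@(np.array(p)-c)/(n-i)*100; t=np.round(t,2); w=round(-np.radians(dy)/n,3)
        print([op,*t.tolist(),0,0,w]); c=c+R0(a)@t/100; y-=np.degrees(w)
    print("now",np.round(o["tool_pos"],4),np.round(o["orientation"],2),"j",np.round(o["joint_pos"],1),"t",round(o["clock"],1),"F",np.round(o["force"],1),"op",round(o["opening"],4))
E
python3 -c "
from h import *
plan([.609,-.341,.24],122.7,10,8.7)
S=np.load('scene0.npz')['P']; u=np.array([np.cos(np.radians(-51.7)),np.sin(np.radians(-51.7))])
q=S.reshape(-1,3); q=q[np.isfinite(q[:,0])]; f=q[:,:2]@u; l=q[:,1]*u[0]-q[:,0]*u[1]
for a in np.arange(-.1,.75,.05):
    k=(f>=a)&(f<a+.05)&(abs(l)<.2)&(q[:,2]>.3)
    if k.sum()>10: print(round(a,2),k.sum(),np.round([l[k].min(),l[k].max(),q[k,2].min(),q[k,2].max()],2))
"
```

```text
[8.7, -4.39, 1.32, -0.06, 0, 0, np.float64(0.138)]
[8.7, -4.17, 1.91, -0.06, 0, 0, np.float64(0.138)]
[8.7, -3.87, 2.47, -0.06, 0, 0, np.float64(0.138)]
[8.7, -3.49, 2.98, -0.06, 0, 0, np.float64(0.138)]
[8.7, -3.05, 3.43, -0.06, 0, 0, np.float64(0.138)]
[8.7, -2.54, 3.82, -0.06, 0, 0, np.float64(0.138)]
[8.7, -2.0, 4.13, -0.06, 0, 0, np.float64(0.138)]
[8.7, -1.41, 4.36, -0.06, 0, 0, np.float64(0.138)]
[8.7, -0.79, 4.51, -0.07, 0, 0, np.float64(0.138)]
[8.7, -0.17, 4.59, -0.06, 0, 0, np.float64(0.138)]
now [ 0.2501 -0.6266  0.2339] [ 1.7993e+02 -1.0000e-02 -1.5824e+02] j [-51.7  20.6   0.6  -0.  -70.1 -16.5] t 0.1 F [ 1.1 -0.5 -0. ] op 0.088
-0.1 51 [0.12 0.13 0.3  0.31]
-0.05 6404 [0.08 0.18 0.3  0.43]
0.0 12459 [0.08 0.18 0.3  0.56]
0.05 17815 [0.08 0.18 0.3  0.68]
0.1 7496 [0.08 0.18 0.3  0.68]
0.15 1254 [0.08 0.08 0.44 0.67]
0.2 174 [0.08 0.08 0.58 0.65]
0.5 112 [-0.2  -0.17  0.31  0.34]
0.55 1145 [-0.2  -0.13  0.3   0.56]
0.6 3383 [-0.2  -0.14  0.32  0.56]
0.65 16 [-0.17 -0.14  0.31  0.53]
0.7 54 [-0.18 -0.17  0.3   0.34]
```

Request:
move_arm(moves=[8.7,-4.39,1.32,-0.06,0,0,0.138,8.7,-4.17,1.91,-0.06,0,0,0.138,8.7,-3.87,2.47,-0.06,0,0,0.138,8.7,-3.49,2.98,-0.06,0,0,0.138,8.7,-3.05,3.43,-0.06,0,0,0.138,8.7,-2.54,3.82,-0.06,0,0,0.138,8.7,-2.0,4.13,-0.06,0,0,0.138,8.7,-1.41,4.36,-0.06,0,0,0.138])

```text
clock: 0.95
tool_pos: [0.5386, -0.3969, 0.2393]
orientation: [-180.0, -0.0, 138.2]
force: [0.5, -1.1, 0.5]
opening: 0.087
gripper_force: 0.0
```

Request:
move_arm(moves=[8.7,-0.79,4.51,-0.07,0,0,0.138,8.7,-0.17,4.59,-0.06,0,0,0.138,8.7,0,0,0,0,0,0,8.7,0,0,0,0,0,0])

```text
clock: 1.35
tool_pos: [0.6099, -0.34, 0.2397]
orientation: [-180.0, -0.1, 122.9]
force: [-0.1, -0.3, -1.0]
opening: 0.0871
gripper_force: 0.0
```

Run:
```python
from h import *
o=ctrl.get_obs();print(o["tool_pos"],o["orientation"],o["joint_pos"])
m,im,d=grab("wrist","w1.png"); np.savez("w1.npz",im=im,P=world(m,d))
m,im,d=grab("side","s1.png"); np.savez("s1.npz",im=im,P=world(m,d))
```

```text
[ 0.60985662 -0.34002331  0.23972309] [-1.79951162e+02 -6.43812331e-02  1.22850906e+02] [-1.32033874e+01  2.26182281e+01  4.47862768e+00 -1.00086665e-02
 -7.19406467e+01 -1.33942570e+02]
```

View pics/w1.png

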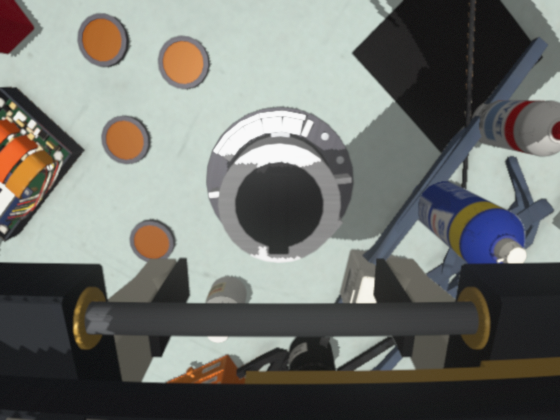

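The wrist view shows the cover's handle and rim at about (278,205), four glasses at (103,40), (184,63), (125,139) and (153,240), and the mat at (450,60). A slanted blue bar and bottles are to the right of it; I'll check how high those stand.

Run:
```python
from h import *
from scipy.spatial import cKDTree
S=np.load("w1.npz"); im,P=S["im"],S["P"]
for u,v in [(540,50),(460,150),(400,230),(500,225),(510,130),(470,20),(450,60),(500,200)]: print("bar",(u,v),np.round(P[v,u],3),im[v,u])
Z=P[...,2]; I=np.zeros(Z.shape,bool); I[100:262,200:360]=1; g=im.max(2)
k=I&(Z>.112)&(Z<.13); q=P[k]; print("handle",k.sum(),cv2.minAreaRect(q[:,:2].astype(np.float32)),np.median(q[:,2]))
k=I&(Z>.09)&(Z<.108); print("cover",cv2.minEnclosingCircle(P[k][:,:2].astype(np.float32)),np.median(P[k][:,2]))
k=I&(Z>.004)&(Z<.016); q=P[k][:,:2]
from scipy.optimize import least_squares
k=I&(Z>.030)&(Z<.040)&(g>150); q=P[k][:,:2]; print("flange",len(q)); c=np.array([.609,-.3405]); a=np.degrees(np.arctan2(*(q-c)[:,::-1].T)); r=np.hypot(*(q-c).T); print(np.percentile(r,[2,50,98])); h,_=np.histogram(a,np.arange(-180,181,10)); print(dict(zip(range(-180,180,10),h)))
# glasses
hsv=cv2.cvtColor(im,cv2.COLOR_RGB2HSV); mk=cv2.inRange(hsv,(8,150,90),(18,255,255)); n,l,st,ce=cv2.connectedComponentsWithStats(mk)
for i in range(1,n):
    if st[i,4]>500: print("glass",ce[i],st[i,4],np.round(np.median(P[l==i],0),4),np.round(P[l==i].max(0)-P[l==i].min(0),3))
# mat
mk=(g<60)&(Z<.02)&(Z>-.01); mk[:, :350]=0; mk[160:]=0; q=P[mk]; print("mat",cv2.minAreaRect(q[:,:2].astype(np.float32)))
# lamp clearance
o=[]; lam=[]
for n in("scene","side"):
    a=np.load(n+"0.npz")["P"]; k=(a[...,2]>.2)&(a[...,0]>.12)&(a[...,0]<.6)&(a[...,1]>-.12)&(a[...,1]<.25); lam.append(a[k])
A0=np.load("side0.npz")["P"]; b=np.load("s1.npz")["P"]
m,im2,d2=grab("scene","sc1.png"); e=world(m,d2); np.savez("sc1.npz",im=im2,P=e); E0=np.load("scene0.npz")["P"]
# lamp: keep those seen by side (robot was away)
L=lam[1]
arm=[]
for new,old in((b,A0),(e,E0)):
    k=(np.linalg.norm(new-old,axis=2)>.03)&(new[...,2]>.28)&(new[...,0]>-.3)&(new[...,0]<.8); arm.append(new[k])
arm=np.vstack(arm); print(len(L),len(arm))
for dj in(0,8,17,20):
    t=np.radians(dj); R=np.array([[np.cos(t),-np.sin(t),0],[np.sin(t),np.cos(t),0],[0,0,1]]); B=arm@R.T
    dd,ii=cKDTree(L).query(B); j=dd.argsort()[:3]; print(dj,np.round(dd[j],3),np.round(B[j],2).tolist(),np.round(L[ii[j[0]]],2))
```

```text
bar (540, 50) [ 0.75  -0.091  0.014] [ 79  90 106]
bar (460, 150) [ 0.74  -0.215  0.023] [ 82  92 107]
bar (400, 230) [ 0.737 -0.314  0.031] [ 88 100 114]
bar (500, 225) [ 0.749 -0.258  0.136] [ 49  66 150]
bar (510, 130) [ 0.742 -0.185  0.075] [78 15 17]
bar (470, 20) [ 0.675 -0.111  0.012] [43 43 43]
bar (450, 60) [ 0.684 -0.148  0.003] [21 20 20]
bar (500, 200) [ 0.825 -0.228  0.001] [193 204 196]
handle 1604 ((0.6096237301826477, -0.34308508038520813), (0.015887033194303513, 0.06456251442432404), 32.07704544067383) 0.12237741243872483
cover ((0.6093283891677856, -0.34334811568260193), 0.05036870390176773) 0.09935307867122112
flange 2136
[0.05005902 0.06258951 0.07163171]
{-180: np.int64(120), -170: np.int64(0), -160: np.int64(0), -150: np.int64(20), -140: np.int64(41), -130: np.int64(0), -120: np.int64(0), -110: np.int64(0), -100: np.int64(0), -90: np.int64(0), -80: np.int64(0), -70: np.int64(0), -60: np.int64(0), -50: np.int64(0), -40: np.int64(0), -30: np.int64(0), -20: np.int64(3), -10: np.int64(0), 0: np.int64(0), 10: np.int64(0), 20: np.int64(0), 30: np.int64(0), 40: np.int6
[... 533 characters left out ...]
1.49417989] 945 [nan nan nan] [nan nan nan]
glass [150.98175182 241.84428224] 822 [nan nan nan] [nan nan nan]
glass [211.65837104 373.22285068] 884 [nan nan nan] [nan nan nan]
mat ((0.7076297998428345, -0.1493198126554489), (0.1485954374074936, 0.194344162940979), 74.79740905761719)
15093 65185
0 [0. 0. 0.] [[0.24, -0.04, 0.43], [0.25, -0.03, 0.41], [0.24, -0.04, 0.46]] [ 0.24 -0.04  0.43]
8 [0.002 0.002 0.002] [[0.24, -0.01, 0.45], [0.24, -0.01, 0.46], [0.24, -0.01, 0.46]] [ 0.24 -0.01  0.45]
17 [0.023 0.023 0.023] [[0.24, 0.02, 0.44], [0.24, 0.02, 0.44], [0.24, 0.02, 0.44]] [0.22 0.01 0.43]
20 [0.031 0.032 0.032] [[0.24, 0.04, 0.43], [0.24, 0.03, 0.44], [0.24, 0.04, 0.43]] [0.22 0.01 0.42]
```

View pics/s1.png

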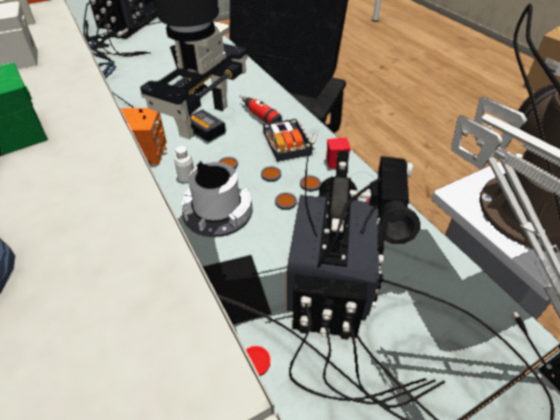

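The side view shows the gripper over the pot and nothing disturbed. Next I'll descend onto the handle.

Run:
```python
from h import *
S=np.load("w1.npz"); im,P=S["im"],S["P"]; Z=P[...,2]
c=np.array([.6095,-.343])
for n in("w1","side0"):
    P=np.load(n+".npz")["P"]; q=P.reshape(-1,3); r=np.hypot(*(q[:,:2]-c).T); k=(r>.057)&(r<.068)&(q[:,2]>.005)&(q[:,2]<.045)
    a=np.degrees(np.arctan2(q[k,1]-c[1],q[k,0]-c[0])); z=q[k,2]
    print(n,[(i,round(float(np.median(z[(a>=i)&(a<i+4)]))*1000)) for i in range(-180,180,4) if ((a>=i)&(a<i+4)).sum()>3])
P=np.load("w1.npz")["P"]
hsv=cv2.cvtColor(im,cv2.COLOR_RGB2HSV); mk=cv2.inRange(hsv,(8,150,90),(18,255,255)); n,l,st,ce=cv2.connectedComponentsWithStats(mk)
for i in range(1,n):
    if st[i,4]>500: print("glass",np.round(ce[i]),np.round(np.nanmedian(P[l==i],0),4))
plan([.6095,-.343,.109],122.1,5,8.7)
```

```text
w1 [(-180, 32), (-176, 10), (-172, 11), (-168, 11), (-164, 11), (-160, 11), (-156, 10), (-152, 11), (-148, 10), (-144, 30), (-140, 32), (16, 11), (20, 10), (24, 11), (28, 11), (36, 31), (40, 21), (44, 11), (48, 11), (52, 12), (56, 11), (60, 10), (64, 10), (68, 11), (72, 11), (76, 11), (80, 11), (84, 11), (88, 10), (92, 10), (96, 35), (100, 30), (104, 36), (108, 36), (112, 35), (116, 36), (120, 35), (124, 35), (128, 36), (132, 35), (136, 32), (140, 31), (144, 31), (148, 31), (152, 31), (156, 31), (160, 31), (164, 32), (168, 32), (172, 31), (176, 31)]
side0 [(-180, 32), (-52, 35), (-48, 33), (-44, 31), (-40, 31), (-36, 32), (-32, 32), (-28, 31), (-24, 31), (-20, 31), (-16, 31), (-12, 30), (-8, 30), (-4, 31), (0, 26), (4, 10), (8, 10), (12, 10), (16, 10), (20, 9), (24, 10), (28, 9), (36, 30), (40, 20), (44, 11), (48, 10), (52, 10), (56, 10), (60, 10), (64, 10), (68, 10), (72, 10), (76, 10), (80, 12), (84, 10), (88, 10), (92, 9), (96, 25), (100, 35), (104, 34), (108, 34), (112, 35), (116, 35), (120, 35), (124, 35), (128, 36), (132, 34), (136, 35), (140, 32), (144, 31), (148, 31), (152, 30), (156, 31), (160, 31), (164, 31), (168, 31), (172, 31), (176, 30)]
glass [101.  39.] [ 0.3865 -0.3174  0.0074]
glass [182.  62.] [ 0.4651 -0.2937  0.0074]
glass [124. 140.] [ 0.4505 -0.392   0.0075]
glass [ 14. 154.] [ 0.3675 -0.4544  0.0367]
glass [ 27. 171.] [ 0.3878 -0.4632  0.0375]
glass [151. 242.] [ 0.5258 -0.4767  0.0074]
glass [212. 373.] [ 0.6673 -0.5773  0.0199]
[8.7, -0.03, 0.01, 2.63, 0, 0, np.float64(0.002)]
[8.7, -0.03, 0.0, 2.63, 0, 0, np.float64(0.002)]
[8.7, -0.03, 0.01, 2.63, 0, 0, np.float64(0.002)]
[8.7, -0.03, 0.0, 2.63, 0, 0, np.float64(0.002)]
[8.7, -0.04, 0.01, 2.64, 0, 0, np.float64(0.002)]
now [ 0.6084 -0.3418  0.2406] [-1.7999e+02 -1.0000e-02  1.2269e+02] j [ -13.4   22.5    4.4    0.   -71.9 -133.9] t 1.5 F [-0.6 -0.5  0.6] op 0.0873
```

Request:
move_arm(moves=[8.7,0,0,4.0,0,0,0.01,8.7,0,0,4.0,0,0,0,8.7,-0.1,0,3.0,0,0,0,8.7,0,0,1.5,0,0,0,8.7,0,0,0.6,0,0,0,8.7,0,0,0,0,0,0,8.7,0,0,0,0,0,0])

```text
clock: 2.2
tool_pos: [0.6105, -0.3427, 0.1115]
orientation: [179.9, 0.1, 122.1]
force: [0.4, 0.1, 0.7]
opening: 0.0871
gripper_force: 0.0
```

Request:
move_arm(moves=[0,0,0,0,0,0,0,0,0,0,0,0,0,0,0,0,0,0,0,0,0,0,0,0,0,0,0,0,0,0,0,0,0,0,0,0,0,0,0,0,0,0,0,0,0,0,0,0,0,0,0,0,0,0,0,0])

```text
clock: 3.0
tool_pos: [0.6096, -0.3421, 0.1096]
orientation: [-180.0, -0.0, 122.1]
force: [-0.2, -0.6, 0.8]
opening: 0.0286
gripper_force: 0.0
```

Request:
move_arm(moves=[0,0,0,0,0,0,0,0,0,0,0,0,0,0,0,0,0,0,0,0,0,0,0,0,0,0,0,0,0,0,0,0.3,0,0,0,0,0,0,0.3,0,0,0,0,0,0,0.2,0,0,0,0,0,0,0,0,0,0])

```text
clock: 3.8
tool_pos: [0.6096, -0.3423, 0.1024]
orientation: [-180.0, 0.0, 122.1]
force: [-4.2, -0.3, 7.5]
opening: 0.0137
gripper_force: 30.0
```

Request:
move_arm(moves=[0,0,0,0.05,0,0,-0.05,0,0,0,0,0,0,-0.13,0,0,0,0,0,0,-0.13,0,0,0,0,0,0,-0.13,0,0,0,0,0,0,-0.13,0,0,0,0,0,0,-0.13,0,0,0,0,0,0,-0.13,0,0,0,0,0,0,0])

```text
clock: 4.6
tool_pos: [0.6108, -0.3425, 0.1027]
orientation: [-180.0, 0.2, 170.0]
force: [-1.2, 0.2, 8.1]
opening: 0.0137
gripper_force: 30.0
```

Run:
```python
from h import *
o=ctrl.get_obs(); print(o["force"],o["moment"],o["orientation"],o["tool_pos"],o["joint_pos"][5])
m,im,d=grab("side"); P=world(m,d); q=P.reshape(-1,3); c=np.array([.6095,-.343])
r=np.hypot(*(q[:,:2]-c).T); k=(r>.055)&(r<.068)&(q[:,2]>.005)&(q[:,2]<.045)
a=np.degrees(np.arctan2(q[k,1]-c[1],q[k,0]-c[0])); z=q[k,2]
print([(i,round(float(np.median(z[(a>=i)&(a<i+4)]))*1000)) for i in range(-180,180,4) if ((a>=i)&(a<i+4)).sum()>3])
```

```text
[-1.16712552  0.23587152  8.09329507] [0.11305233 0.48763361 0.07880951] [-1.79958270e+02  1.62416678e-01  1.69953419e+02] [ 0.61080245 -0.34250406  0.10268247] -86.7004401923872
[(-180, 30), (-48, 35), (-44, 31), (-40, 30), (-36, 31), (-32, 31), (-28, 31), (-24, 30), (-20, 30), (-16, 31), (-12, 31), (-8, 31), (-4, 17), (0, 27), (4, 11), (8, 10), (12, 9), (16, 10), (20, 10), (24, 10), (28, 10), (36, 30), (40, 20), (44, 11), (48, 10), (52, 11), (56, 10), (60, 10), (64, 9), (68, 9), (72, 10), (76, 10), (80, 11), (84, 10), (88, 10), (92, 9), (96, 26), (100, 35), (104, 33), (108, 35), (112, 35), (116, 35), (120, 35), (124, 35), (128, 35), (132, 35), (136, 35), (140, 31), (144, 31), (148, 31), (152, 31), (156, 31), (160, 32), (164, 30), (168, 31), (172, 31), (176, 31)]
```

Request:
move_arm(moves=[0,0,0,0,0,0,-0.135,0,0,0,0,0,0,-0.135,0,0,0,0,0,0,-0.135,0,0,0,0,0,0,-0.135,0,0,0,0,0,0,0,0,0,0,-0.5,0,0,0,0,0,0,-0.5,0,0,0,0,0,0,0,0,0,0])

```text
clock: 5.45
tool_pos: [0.6104, -0.3424, 0.1121]
orientation: [-179.9, 0.1, -159.4]
force: [0.8, -1.7, 3.1]
opening: 0.0138
gripper_force: 30.0
```

Run:
```python
from h import *
o=ctrl.get_obs(); print(o["force"],o["moment"],o["orientation"],o["tool_pos"],o["joint_pos"][5])
m,im,d=grab("side"); P=world(m,d); q=P.reshape(-1,3); c=np.array([.6095,-.343])
r=np.hypot(*(q[:,:2]-c).T); k=(r>.055)&(r<.065)&(q[:,2]>.005)&(q[:,2]<.045)
a=np.degrees(np.arctan2(q[k,1]-c[1],q[k,0]-c[0])); z=q[k,2]
print([(i,round(float(np.median(z[(a>=i)&(a<i+2)]))*1000)) for i in range(-10,50,2) if ((a>=i)&(a<i+2)).sum()>1])
```

```text
[ 0.84271964 -1.66836417  3.14875193] [-0.74499867 -0.10413071 -0.00198135] [-1.79925104e+02  8.30753726e-02 -1.59379666e+02] [ 0.61037346 -0.34241156  0.11209134] -56.01216652965344
[(-10, 31), (-8, 29), (-6, 31), (-4, 29), (-2, 30), (0, 20), (2, 27), (4, 28), (6, 11), (8, 10), (10, 10), (12, 21), (14, 12), (16, 29), (18, 32), (20, 31), (22, 11), (24, 31), (26, 29), (28, 30), (30, 28), (36, 29), (40, 29), (42, 20), (44, 9), (46, 11), (48, 10)]
```

Request:
move_arm(moves=[0,0,0,-1.0,0,0,0,0,0,0,-1.5,0,0,0,0,0,0,-2.0,0,0,0,0,0,0,-3.0,0,0,0,0,0,0,-3.0,0,0,0,0,0,0,-1.0,0,0,0,0,0,0,0,0,0,0])

```text
clock: 6.2
tool_pos: [0.6103, -0.342, 0.2279]
orientation: [-179.9, 0.1, -159.4]
force: [0.7, 0.2, -3.4]
opening: 0.0136
gripper_force: 30.0
```

Run:
```python
from h import *
m,im,d=grab("side","s2.png")
plan([.668,-.148,.22],140,8,0)
```

```text
[0, -1.54, 2.01, 0.07, 0, 0, np.float64(0.132)]
[0, -1.26, 2.19, 0.07, 0, 0, np.float64(0.132)]
[0, -0.96, 2.34, 0.07, 0, 0, np.float64(0.132)]
[0, -0.64, 2.45, 0.08, 0, 0, np.float64(0.132)]
[0, -0.31, 2.51, 0.07, 0, 0, np.float64(0.132)]
[0, 0.02, 2.53, 0.08, 0, 0, np.float64(0.132)]
[0, 0.35, 2.5, 0.07, 0, 0, np.float64(0.132)]
[0, 0.67, 2.44, 0.08, 0, 0, np.float64(0.132)]
now [ 0.6095 -0.3417  0.2259] [ 1.7996e+02  3.0000e-02 -1.5940e+02] j [-13.4  23.    3.3  -0.1 -70.3 -56. ] t 6.2 F [-0.5  0.7 -4.9] op 0.0138
```

View pics/s2.png

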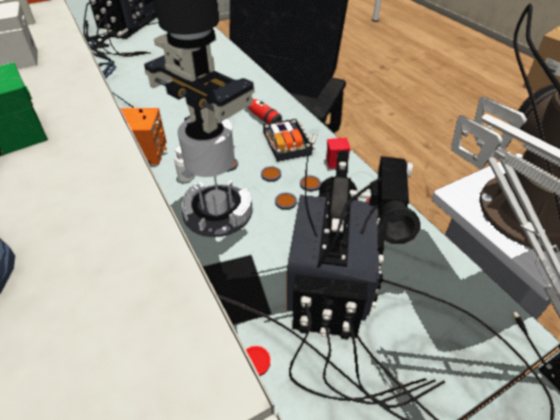

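The picture shows the cover hanging free in the gripper at (205,150), with the pot, its wires and the pedestal at (215,205) uncovered. Carrying it to the mat.

Request:
move_arm(moves=[0,-1.5,2.0,0.05,0,0,0.132,0,-1.3,2.2,0.05,0,0,0.132,0,-1.0,2.3,0.05,0,0,0.132,0,-0.6,2.5,0.05,0,0,0.132,0,-0.3,2.5,0.05,0,0,0.132,0,0,2.5,0.05,0,0,0.132,0,0.3,2.5,0,0,0,0.132,0,0.7,2.4,0,0,0,0.132])

```text
clock: 7.05
tool_pos: [0.6673, -0.1478, 0.2203]
orientation: [-179.9, -0.2, 139.8]
force: [0.1, 0.2, -3.0]
opening: 0.0139
gripper_force: 30.0
```

Run:
```python
from h import *
plan([.668,-.148,.1],140,6,0)
m,im,d=grab("wrist","w2.png"); P=world(m,d); np.savez("w2.npz",im=im,P=P)
m,im,d=grab("side","s3.png"); P=world(m,d); q=P.reshape(-1,3)
k=(np.hypot(q[:,0]-.668,q[:,1]+.148)<.075)&(q[:,2]>.05)&(q[:,2]<.2); print(np.percentile(q[k],[1,50,99],axis=0))
m,im,d=grab("side")
```

```text
[0, -0.01, 0.01, 2.0, 0, 0, np.float64(-0.001)]
[0, -0.01, 0.0, 2.01, 0, 0, np.float64(-0.001)]
[0, -0.01, 0.01, 2.0, 0, 0, np.float64(-0.001)]
[0, -0.01, 0.0, 2.01, 0, 0, np.float64(-0.001)]
[0, -0.01, 0.01, 2.0, 0, 0, np.float64(-0.001)]
[0, -0.02, 0.0, 2.01, 0, 0, np.float64(-0.001)]
now [ 0.6673 -0.1478  0.2203] [-179.87   -0.21  139.78] j [ 3.80e+00  2.20e+01  9.00e-01 -1.00e-01 -6.92e+01 -1.34e+02] t 7.0 F [ 0.1  0.2 -3. ] op 0.0139
[[ 0.62077607 -0.17373091  0.1352101 ]
 [ 0.68071186 -0.10192835  0.16693842]
 [ 0.71743123 -0.0941707   0.19928467]]
```

View pics/w2.png

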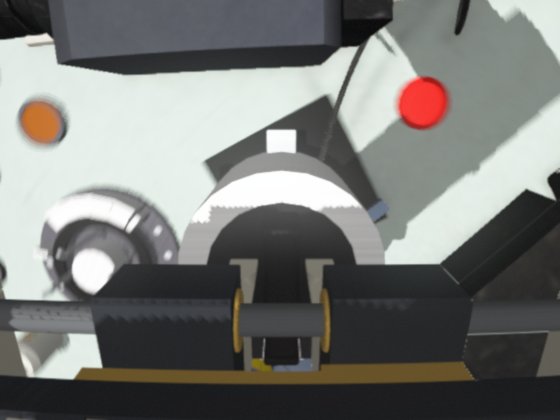

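The picture shows the held cover at (280,230) over the mat, whose corners are at (206,162), (330,97) and (386,212). The red disc is at (424,102), clear of it.

Run:
```python
from h import *
m=vision.camera_model("wrist")
for u,v in [(206,162),(330,97),(386,212)]: print(np.round(ray(m,u,v,.003),3))
a=ray(m,206,162,.003);b=ray(m,386,212,.003);print("centre",(a+b)/2)
print(ctrl.get_obs()["tool_pos"])
```

```text
[ 0.602 -0.191  0.003]
[ 0.632 -0.059  0.003]
[ 0.759 -0.084  0.003]
centre [ 0.6807223 -0.1374301  0.003    ]
[ 0.66754916 -0.14735116  0.22051049]
```

Request:
move_arm(moves=[0,0,0,3.0,0,0,0,0,0,0,3.0,0,0,0,0,0,0,3.0,0,0,0,0,0,0,2.0,0,0,0,0,0,0,1.0,0,0,0,0,0,0,0.5,0,0,0,0,0,0,0.4,0,0,0,0,0,0,0,0,0,0])

```text
clock: 8.0
tool_pos: [0.6684, -0.1493, 0.0944]
orientation: [180.0, 0.0, 140.1]
force: [-0.8, 0.1, -2.8]
opening: 0.0137
gripper_force: 30.0
```

Request:
move_arm(moves=[0,0,0,0.2,0,0,0,0,0,0,0.2,0,0,0,0,0,0,0,0,0,0,0,0,0,0,0,0,0])

```text
clock: 8.4
tool_pos: [0.6683, -0.1491, 0.0904]
orientation: [180.0, 0.0, 140.1]
force: [-0.5, -0.5, -4.4]
opening: 0.0134
gripper_force: 30.0
```

Request:
move_arm(moves=[0,0,0,0.1,0,0,0,0,0,0,0.1,0,0,0,0,0,0,0,0,0,0,0,0,0,0,0,0,0])

```text
clock: 8.8
tool_pos: [0.6684, -0.1492, 0.0886]
orientation: [180.0, 0.0, 140.1]
force: [-2.0, 0.2, 1.2]
opening: 0.0137
gripper_force: 30.0
```

Request:
move_arm(moves=[5,0,0,0,0,0,0,5,0,0,0,0,0,0,5,0,0,0,0,0,0,5,0,0,0,0,0,0,5,0,0,0,0,0,0,5,0,0,0,0,0,0,5,0,0,-2.0,0,0,0,5,0,0,-4,0,0,0])

```text
clock: 9.6
tool_pos: [0.666, -0.1489, 0.1451]
orientation: [-179.8, -0.3, 140.1]
force: [0.9, 0.1, 0.5]
opening: 0.0501
gripper_force: 0.0
```

Request:
move_arm(moves=[5,0,0,-4,0,0,0,5,0,0,-4,0,0,0,5,0,0,0,0,0,0])

```text
clock: 9.9
tool_pos: [0.6712, -0.1498, 0.2355]
orientation: [179.7, 0.5, 140.2]
force: [0.8, -0.4, 0.4]
opening: 0.05
gripper_force: 0.0
```

Run:
```python
from h import *
import time
m,im,d=grab("wrist"); P=world(m,d); Z=P[...,2]; q=P[(Z>.09)&(Z<.115)&(np.hypot(P[...,0]-.668,P[...,1]+.148)<.06)]
print("handle",cv2.minAreaRect(q[:,:2].astype(np.float32)),np.median(q[:,2])); q=P[(Z>.07)&(Z<.083)&(np.hypot(P[...,0]-.668,P[...,1]+.148)<.07)]; print("top",cv2.minEnclosingCircle(q[:,:2].astype(np.float32)),np.median(q[:,2]))
m,im,d=grab("side"); P=world(m,d); Z=P[...,2]
q=P[(Z>.09)&(Z<.115)&(np.hypot(P[...,0]-.668,P[...,1]+.148)<.06)]; print("handle side",cv2.minAreaRect(q[:,:2].astype(np.float32)),np.median(q[:,2]))
# glasses and pot in side view
hsv=cv2.cvtColor(im,cv2.COLOR_RGB2HSV); mk=cv2.inRange(hsv,(8,150,90),(18,255,255)); n,l,st,ce=cv2.connectedComponentsWithStats(mk)
for i in range(1,n):
    if st[i,4]>80 and ce[i][1]>140: print("glass",np.round(ce[i]),np.round(np.nanmedian(P[l==i],0),4))
plan([.4651,-.2937,.2],0,8,8)
```

```text
handle ((0.6684985160827637, -0.14951053261756897), (0.01571972295641899, 0.06375113129615784), 49.98297119140625) 0.10138436529638908
top ((0.6688925623893738, -0.14967620372772217), 0.05031070485711098) 0.07833716904994309
handle side ((0.6680473685264587, -0.14870217442512512), (0.016408346593379974, 0.06399458646774292), 50.8290901184082) 0.0999553665925933
glass [271. 173.] [ 0.451  -0.3901  0.007 ]
glass [310. 182.] [ 0.3864 -0.3133  0.0072]
glass [285. 200.] [ 0.4662 -0.2931  0.0071]
[8, 0.79, -3.02, 0.37, 0, 0, np.float64(0.306)]
[8, -0.15, -3.12, 0.37, 0, 0, np.float64(0.306)]
[8, -1.09, -2.93, 0.37, 0, 0, np.float64(0.306)]
[8, -1.92, -2.46, 0.37, 0, 0, np.float64(0.306)]
[8, -2.57, -1.77, 0.37, 0, 0, np.float64(0.306)]
[8, -2.98, -0.92, 0.37, 0, 0, np.float64(0.306)]
[8, -3.12, 0.03, 0.37, 0, 0, np.float64(0.306)]
[8, -2.97, 0.96, 0.37, 0, 0, np.float64(0.306)]
now [ 0.6687 -0.149   0.2296] [1.7988e+02 1.1000e-01 1.4011e+02] j [   3.7   21.6    1.5   -0.   -69.8 -133.6] t 10.0 F [0.1 0.4 0.2] op 0.0502
```

Run:
```python
from h import *
obs=[]
for n in("side0","w1","scene0","w2"):
    q=np.load(n+".npz")["P"].reshape(-1,3); k=(q[:,0]>.22)&(q[:,0]<.72)&(q[:,1]>-.65)&(q[:,1]<-.12)&(q[:,2]>.015)&(q[:,2]<.3)&(np.hypot(q[:,0]-.6095,q[:,1]+.343)>.085)
    if n=="w1": k&=(q[:,2]<.15)
    if n=="w2": k&=(q[:,1]>-.5)&(q[:,2]<.25)&(q[:,0]<.58)
    obs.append(q[k])
for i,o in enumerate(obs): print(i,len(o))
O=np.vstack(obs[:3])
G=dict(A=(.4655,-.2935),B=(.4508,-.391),C=(.3865,-.3155),D=(.524,-.4755))
k=O[:,2]>.042; Bo=O[k][:,:2]
t=np.linspace(0,2*np.pi,40)
def rect(p,hx,hy): # signed dist outside box
    d=np.abs(p)-[hx,hy]; return np.where((d<0).all(1),d.max(1),np.hypot(*np.maximum(d,0).T))
for g,c in G.items():
    others=np.vstack([np.c_[G[h][0]+.025*np.cos(t),G[h][1]+.025*np.sin(t)] for h in G if h!=g]); Fo=np.vstack([O[:,:2],others])
    for yaw in range(-180,0,10):
        a=np.radians(yaw); R=np.array([[np.cos(a),np.sin(a)],[np.sin(a),-np.cos(a)]])
        b=(Bo-c)@R; i=rect(b,.039,.0965).argmin(); db=rect(b,.039,.0965).min()
        f=(Fo-c)@R; df=min(rect(f-[0,s*.0405],.0095,.0105).min() for s in(-1,1))
        if db>.008 and df>.003: print(g,yaw,"body %.3f finger %.3f"%(db,df),np.round(Bo[i],3))
```

```text
0 5897
1 8806
2 5990
3 10854
A -100 body 0.014 finger 0.010 [ 0.419 -0.231]
A -90 body 0.023 finger 0.006 [ 0.419 -0.231]
A -80 body 0.030 finger 0.006 [ 0.419 -0.231]
A -70 body 0.035 finger 0.006 [ 0.419 -0.231]
A -60 body 0.038 finger 0.005 [ 0.423 -0.23 ]
A -50 body 0.026 finger 0.009 [ 0.499 -0.181]
A -40 body 0.012 finger 0.016 [ 0.493 -0.184]
B -180 body 0.026 finger 0.022 [ 0.386 -0.467]
B -170 body 0.038 finger 0.023 [ 0.386 -0.467]
B -160 body 0.048 finger 0.024 [ 0.386 -0.467]
B -150 body 0.052 finger 0.022 [ 0.319 -0.344]
B -140 body 0.040 finger 0.023 [ 0.319 -0.344]
B -130 body 0.035 finger 0.022 [ 0.319 -0.346]
B -120 body 0.037 finger 0.024 [ 0.316 -0.356]
B -110 body 0.042 finger 0.028 [ 0.316 -0.356]
B -100 body 0.041 finger 0.026 [ 0.319 -0.345]
B -90 body 0.032 finger 0.017 [ 0.372 -0.462]
B -80 body 0.017 finger 0.009 [ 0.372 -0.462]
B -10 body 0.012 finger 0.016 [ 0.386 -0.467]
C -150 body 0.017 finger 0.022 [ 0.394 -0.217]
C -140 body 0.026 finger 0.023 [ 0.368 -0.195]
C -130 body 0.025 finger 0.022 [ 0.317 -0.34 ]
C -120 body 0.017 finger 0.024 [ 0.315 -0.339]
D -180 body 0.043 finger 0.047 [ 0.606 -0.48 ]
D -170 body 0.041 finger 0.041 [ 0.607 -0.487]
D -160 body 0.035 finger 0.037 [ 0.607 -0.487]
D -150 body 0.027 finger 0.035 [ 0.611 -0.493]
D -140 body 0.016 finger 0.036 [ 0.611 -0.493]
D -50 body 0.010 finger 0.044 [ 0.613 -0.464]
D -40 body 0.022 finger 0.053 [ 0.613 -0.464]
D -30 body 0.032 finger 0.058 [ 0.612 -0.466]
D -20 body 0.040 finger 0.054 [ 0.61 -0.47]
D -10 body 0.043 finger 0.051 [ 0.606 -0.48 ]
```

```bash
sed -i 's/w=round(-np.radians(dy)\/n,3)/w=float(round(-np.radians(dy)\/n,3))/' h.py
python3 - <<'E'
from h import *
plan([.60,-.30,.235],-152,8,6.2)
E
```

```text
[6.2, -0.55, -2.0, -0.07, 0, 0, -0.148]
[6.2, -0.25, -2.06, -0.07, 0, 0, -0.148]
[6.2, 0.06, -2.07, -0.07, 0, 0, -0.148]
[6.2, 0.36, -2.04, -0.07, 0, 0, -0.148]
[6.2, 0.66, -1.97, -0.07, 0, 0, -0.148]
[6.2, 0.94, -1.85, -0.06, 0, 0, -0.148]
[6.2, 1.2, -1.69, -0.07, 0, 0, -0.148]
[6.2, 1.43, -1.5, -0.06, 0, 0, -0.148]
now [ 0.6687 -0.149   0.2296] [1.7988e+02 1.1000e-01 1.4011e+02] j [   3.7   21.6    1.5   -0.   -69.8 -133.6] t 10.0 F [0.1 0.4 0.2] op 0.0502
```

Request:
move_arm(moves=[6.2,-0.55,-2.0,-0.07,0,0,-0.148,6.2,-0.25,-2.06,-0.07,0,0,-0.148,6.2,0.06,-2.07,-0.07,0,0,-0.148,6.2,0.36,-2.04,-0.07,0,0,-0.148,6.2,0.66,-1.97,-0.07,0,0,-0.148,6.2,0.94,-1.85,-0.06,0,0,-0.148,6.2,1.2,-1.69,-0.07,0,0,-0.148,6.2,1.43,-1.5,-0.06,0,0,-0.148])

```text
clock: 10.8
tool_pos: [0.5985, -0.3006, 0.2317]
orientation: [179.9, -0.1, -151.7]
force: [-0.2, -0.4, 0.3]
opening: 0.062
gripper_force: 0.0
```

Run:
```python
from h import *
plan([.4655,-.2935,.2],-70,10,6.2)
```

```text
[6.2, 1.14, 0.69, 0.32, 0, 0, -0.143]
[6.2, 1.03, 0.85, 0.32, 0, 0, -0.143]
[6.2, 0.9, 0.99, 0.32, 0, 0, -0.143]
[6.2, 0.74, 1.1, 0.32, 0, 0, -0.143]
[6.2, 0.58, 1.2, 0.32, 0, 0, -0.143]
[6.2, 0.4, 1.27, 0.31, 0, 0, -0.143]
[6.2, 0.22, 1.31, 0.32, 0, 0, -0.143]
[6.2, 0.03, 1.33, 0.31, 0, 0, -0.143]
[6.2, -0.16, 1.32, 0.32, 0, 0, -0.143]
[6.2, -0.34, 1.29, 0.31, 0, 0, -0.143]
now [ 0.5985 -0.3006  0.2317] [ 1.7988e+02 -1.1000e-01 -1.5171e+02] j [-10.   20.2  -0.1  -0.  -69.8 -51.7] t 10.8 F [-0.2 -0.4  0.3] op 0.062
```

Request:
move_arm(moves=[6.2,1.14,0.69,0.32,0,0,-0.143,6.2,1.03,0.85,0.32,0,0,-0.143,6.2,0.9,0.99,0.32,0,0,-0.143,6.2,0.74,1.1,0.32,0,0,-0.143,6.2,0.58,1.2,0.32,0,0,-0.143,6.2,0.4,1.27,0.31,0,0,-0.143,6.2,0.22,1.31,0.32,0,0,-0.143,6.2,0.03,1.33,0.31,0,0,-0.143])

```text
clock: 11.6
tool_pos: [0.4919, -0.2934, 0.2064]
orientation: [179.9, 0.1, -86.2]
force: [0.9, -0.4, -0.3]
opening: 0.0624
gripper_force: 0.0
```

Request:
move_arm(moves=[6.2,-0.16,1.32,0.32,0,0,-0.143,6.2,-0.34,1.29,0.31,0,0,-0.143,6.2,0,0,0,0,0,0,6.2,0,0,0,0,0,0,6.2,0,0,0,0,0,0])

```text
clock: 12.1
tool_pos: [0.4671, -0.2923, 0.2015]
orientation: [180.0, 0.0, -70.3]
force: [0.1, 0.2, -0.7]
opening: 0.0624
gripper_force: 0.0
```

```bash
cat >> h.py <<'E'
def glasses(m,im,z=.007):
    hsv=cv2.cvtColor(im,cv2.COLOR_RGB2HSV); mk=cv2.inRange(hsv,(8,140,80),(18,255,255)); n,l,st,ce=cv2.connectedComponentsWithStats(mk); out=[]
    for i in range(1,n):
        if st[i,4]<300: continue
        cn=max(cv2.findContours((l==i).astype(np.uint8),0,1)[0],key=cv2.contourArea)[:,0].astype(float)
        w=np.array([ray(m,u,v,z)[:2] for u,v in cn],np.float32); c,r=cv2.minEnclosingCircle(w)
        print("glass px",np.round(ce[i]),"centre",np.round(c,4),"r",round(r,4),"box",st[i,:4])
E
python3 - <<'E'
from h import *
o=ctrl.get_obs(); print(o["tool_pos"],o["orientation"],o["joint_pos"])
m,im,d=grab("wrist","w3.png"); glasses(m,im)
E
```

```text
[ 0.46706097 -0.29231284  0.20151803] [ 1.79978129e+02  9.80259980e-03 -7.02671709e+01] [-1.16673712e+01  1.03509073e+01 -1.78471346e+01  3.43495991e-03
 -6.18257333e+01  3.13985797e+01]
glass px [450.  28.] centre [ 0.3789 -0.4766] r 0.0311 box [419   0  59  59]
glass px [471.  44.] centre [ 0.3561 -0.4719] r 0.0309 box [440   9  59  66]
glass px [493.  61.] centre [ 0.3308 -0.4666] r 0.0318 box [461  27  60  63]
glass px [336.  90.] centre [ 0.451 -0.392] r 0.0193 box [315  69  43  44]
glass px [282. 187.] centre [ 0.4656 -0.2934] r 0.0198 box [262 167  42  41]
glass px [369. 191.] centre [ 0.3865 -0.3172] r 0.0193 box [350 172  40  40]
```

View pics/w3.png

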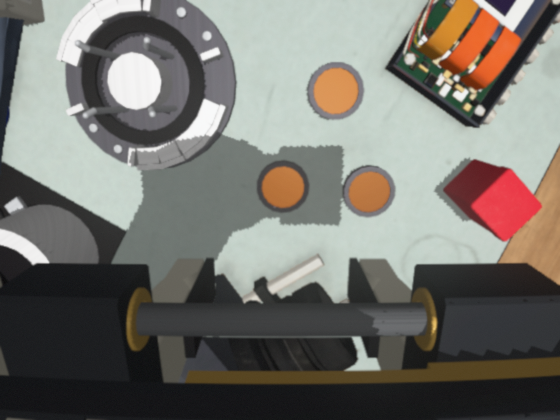

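The picture shows glass A at (282,187) below the tool, C at (369,191) and B at (336,90). The open pot's pedestal is at (134,80). Next I'll refine the pot and go down on A.

Run:
```python
from h import *
m,im,d=grab("wrist"); P=world(m,d); Z=P[...,2]
g=im.astype(int).min(2); mk=((g>150)&(Z>.035)&(Z<.055)).astype(np.uint8); mk[:, :90]=0; mk[:,180:]=0; mk[:40]=0; mk[120:]=0
n,l,st,ce=cv2.connectedComponentsWithStats(mk); i=1+st[1:,4].argmax(); cn=cv2.findContours((l==i).astype(np.uint8),0,1)[0][0][:,0]
w=np.array([ray(m,*p.astype(float),.044)[:2] for p in cn],np.float32); print("pedestal",ce[i],st[i],cv2.minEnclosingCircle(w),w.mean(0))
c=np.array([.6095,-.343]); q=P.reshape(-1,3); r=np.hypot(*(q[:,:2]-c).T); a=np.degrees(np.arctan2(q[:,1]-c[1],q[:,0]-c[0]))
k=(r>.056)&(r<.068)&(q[:,2]>.005)&(q[:,2]<.045)
print([(i,round(float(np.median(q[k&(a>=i)&(a<i+2),2]))*1000)) for i in range(-180,180,2) if (k&(a>=i)&(a<i+2)).sum()>2])
k=(q[:,2]>.06)&(q[:,2]<.09)&(r<.05)&(r>.025); h=np.histogram(a[k],np.arange(-180,181,5))[0]; print("wires",[(int(-180+5*i),int(x)) for i,x in enumerate(h) if x>1]); 
plan([.4656,-.2934,.05],-70,6,6.2)
```

```text
pedestal [134.3901722   80.56320874] [ 108   52   54   58 2381] ((0.6092379093170166, -0.3431757986545563), 0.022183233872056007) [ 0.608867   -0.34342167]
[(-180, 32), (-178, 30), (-176, 11), (-174, 11), (-172, 11), (-170, 11), (-168, 10), (-166, 10), (-164, 11), (-162, 10), (-160, 11), (-158, 10), (-156, 10), (-154, 11), (-152, 10), (-150, 11), (-148, 10), (-146, 11), (-144, 25), (-142, 31), (-140, 31), (-136, 11), (-134, 11), (-132, 11), (-130, 11), (-128, 12), (-126, 11), (-124, 11), (-122, 11), (-120, 10), (-118, 10), (-116, 10), (-114, 10), (-112, 10), (-110, 10), (-108, 11), (-106, 11), (-104, 12), (-102, 12), (-100, 12), (-98, 11), (-96, 11), (-94, 11), (-92, 10), (-90, 11), (-88, 10), (-86, 21), (-84, 31), (-82, 35), (-80, 35), (-78, 35), (-76, 35), (-74, 35), (-72, 35), (-70, 35), (-68, 36), (-66, 35), (-64, 36), (-62, 35), (-60, 35), (-58, 35), (-56, 35), (-54, 35), (-52, 35), (-50, 35), (-48, 35), (-46, 35), (-44, 35), (-42, 31), (-40, 31), (-38, 32), (-36, 31), (-34, 31), (-32, 32), (-30, 31), (-28, 31), (-26, 31), (-24, 31), (-22, 31), (-20, 32), (-18, 31), (-16, 31), (
[... 777 characters left out ...]
), (146, 31), (148, 31), (150, 31), (152, 31), (154, 32), (156, 31), (158, 31), (160, 31), (162, 31), (164, 31), (166, 32), (168, 31), (170, 31), (172, 32), (174, 31), (176, 32), (178, 31)]
wires [(-125, 10), (-120, 103), (-115, 10), (-35, 14), (-30, 114), (-25, 44), (60, 34), (65, 99), (70, 2), (150, 21), (155, 76), (160, 9)]
[6.2, 0.01, 0.03, 2.53, 0, 0, -0.001]
[6.2, 0.01, 0.03, 2.53, 0, 0, -0.001]
[6.2, 0.01, 0.03, 2.52, 0, 0, -0.001]
[6.2, 0.01, 0.03, 2.53, 0, 0, -0.001]
[6.2, 0.01, 0.03, 2.52, 0, 0, -0.001]
[6.2, 0.01, 0.03, 2.53, 0, 0, -0.001]
now [ 0.4671 -0.2923  0.2016] [ 1.7998e+02  1.0000e-02 -7.0200e+01] j [-11.7  10.3 -17.8   0.  -61.8  31.5] t 12.2 F [ 0.7  0.1 -0.4] op 0.0623
```

Request:
move_arm(moves=[6.2,0.05,0.18,4.0,0,0,0,6.2,0,0,4.0,0,0,0,6.2,0,0,4.0,0,0,0,6.2,0,0,3.0,0,0,0,6.2,0,0,2.0,0,0,0,6.2,0,0,1.5,0,0,0,6.2,0,0,0,0,0,0,6.2,0,0,0,0,0,0])

```text
clock: 13.0
tool_pos: [0.4655, -0.2935, 0.0169]
orientation: [180.0, 0.0, -70.1]
force: [-0.5, -0.3, 0.4]
opening: 0.0618
gripper_force: 0.0
```

```bash
cat >> h.py <<'E'
def avg(n=4):
    p=[]
    for _ in range(n):
        vision.snapshot("side"); o=ctrl.get_obs(); p.append(np.r_[o["tool_pos"],o["orientation"][2],o["opening"],o["gripper_force"],o["force"]])
    p=np.array(p); print("avg",np.round(p.mean(0),4),"sd",np.round(p.std(0)[:4],4)); return p.mean(0)
E
python3 -c "
from h import *
avg()"
```

```text
avg [ 4.65900e-01 -2.93500e-01  1.78000e-02 -7.01216e+01  6.20000e-02
  0.00000e+00 -2.60200e-01  1.86700e-01 -4.75000e-02] sd [0.0001 0.     0.0002 0.003 ]
```

Request:
move_arm(moves=[6.2,0,0,0.5,0,0,0,6.2,0,0,0.3,0,0,0,6.2,0,0,0,0,0,0,4,0,0,0,0,0,0,4,0,0,0,0,0,0,4,0,0,0,0,0,0,4,0,0,0,0,0,0,4,0,0,0,0,0,0])

```text
clock: 14.0
tool_pos: [0.4652, -0.2934, 0.0089]
orientation: [-180.0, -0.0, -70.1]
force: [-0.5, -1.0, -0.3]
opening: 0.0486
gripper_force: 30.0
```

Request:
move_arm(moves=[4,0,0,0,0,0,0,4,0,0,-0.3,0,0,0,4,0,0,-1,0,0,0,4,0,0,-3,0,0,0,4,0,0,-4,0,0,0,4,0,0,-4,0,0,0,4,0,0,0,0,0,0])

```text
clock: 14.7
tool_pos: [0.4685, -0.2947, 0.1386]
orientation: [-179.5, -0.4, -70.1]
force: [0.2, 0.0, -1.2]
opening: 0.0487
gripper_force: 30.0
```

Run:
```python
from h import *
avg(2); plan([.6092,-.3431,.135],-70.5,4,4)
m,im,d=grab("wrist","w4.png"); glasses(m,im)
```

```text
avg [ 4.66400e-01 -2.93700e-01  1.34700e-01 -7.01106e+01  4.86000e-02
  2.99999e+01  2.23100e-01  6.21900e-01 -9.75900e-01] sd [0.0007 0.0002 0.001  0.0129]
[4, 2.39, -2.95, -0.03, 0, 0, 0.002]
[4, 2.38, -2.96, -0.03, 0, 0, 0.002]
[4, 2.37, -2.96, -0.03, 0, 0, 0.002]
[4, 2.37, -2.96, -0.04, 0, 0, 0.002]
now [ 0.4657 -0.2934  0.1337] [-1.7982e+02 -1.0000e-01 -7.0120e+01] j [-11.8  13.9 -23.1  -0.  -52.8  31.7] t 14.8 F [ 0.6  1.  -1.6] op 0.0484
glass px [486.  23.] centre [ 0.3777 -0.472 ] r 0.0275 box [452   0  69  51]
glass px [518.  34.] centre [ 0.3536 -0.4732] r 0.0328 box [478   0  76  71]
glass px [538.  61.] centre [ 0.3344 -0.4684] r 0.0307 box [503  11  57  79]
glass px [348.  89.] centre [ 0.4506 -0.3919] r 0.0195 box [321  62  55  56]
glass px [387. 213.] centre [ 0.3866 -0.3171] r 0.0196 box [363 190  49  48]
glass px [281. 275.] centre [ 0.444  -0.2337] r 0.0365 box [238 241  88  63]
```

View pics/w4.png

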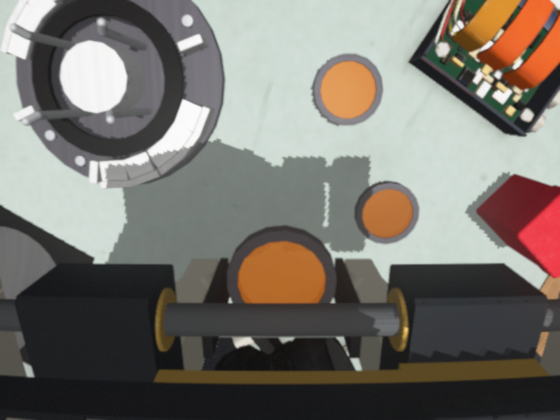

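The picture shows glass A held level at the fingertips, with its far ring edge at (283,227). The pot is at (95,75). Carrying it over.

Request:
move_arm(moves=[4,2.4,-2.95,0,0,0,0.007,4,2.4,-2.95,0,0,0,0,4,2.35,-2.95,0,0,0,0,4,2.35,-2.95,0,0,0,0,4,0,0,0,0,0,0,4,0,0,0,0,0,0,4,0,0,0,0,0,0])

```text
clock: 15.55
tool_pos: [0.6069, -0.3429, 0.1305]
orientation: [179.9, 0.1, -70.5]
force: [0.8, 0.8, -0.4]
opening: 0.0487
gripper_force: 30.0
```

```bash
cat >> h.py <<'E'
def held():
    """tool-frame x,y of held glass centre: from upper arc of orange pane"""
    m,im,d=grab("wrist"); o=ctrl.get_obs(); t=np.array(o["tool_pos"]); a=np.radians(o["orientation"][2])
    hsv=cv2.cvtColor(im,cv2.COLOR_RGB2HSV); mk=cv2.inRange(hsv,(8,140,80),(18,255,255)); n,l,st,ce=cv2.connectedComponentsWithStats(mk)
    for i in range(1,n):
        if st[i,4]>1500 and abs(ce[i][0]-281)<60 and ce[i][1]>200:
            ys,xs=np.nonzero(l==i); pts=[(x,ys[xs==x].min()) for x in range(xs.min()+3,xs.max()-2)]
            w=np.array([ray(m,u,v,t[2]-.003) for u,v in pts])[:,:2]-t[:2]; b=np.c_[w@[np.cos(a),np.sin(a)],w@[np.sin(a),-np.cos(a)]]
            from scipy.optimize import least_squares
            s=least_squares(lambda c:np.hypot(*(b-c).T)-.0197,[0,0]); print("held centre tool xy mm",np.round(s.x*1000,1),"res",round(float(np.abs(s.fun).mean())*1000,2))
E
python3 - <<'E'
from h import *
avg(2); held()
plan([.6092,-.3431,.065],-70.5,4,4)
E
```

```text
avg [ 6.07100e-01 -3.43000e-01  1.31400e-01 -7.05262e+01  4.86000e-02
  2.99999e+01  5.71300e-01  4.77000e-01 -5.30900e-01] sd [0.0001 0.     0.0003 0.0025]
held centre tool xy mm [-0.2  0.7] res 0.15
[4, 0.02, -0.04, 1.68, 0, 0, -0.0]
[4, 0.01, -0.04, 1.68, 0, 0, -0.0]
[4, 0.02, -0.05, 1.67, 0, 0, -0.0]
[4, 0.01, -0.04, 1.68, 0, 0, -0.0]
now [ 0.6074 -0.3431  0.1321] [ 1.7999e+02  1.0000e-02 -7.0520e+01] j [-13.5  26.7  -3.6  -0.  -59.7  33. ] t 15.7 F [-0.2  0.3  0.2] op 0.0488
```

Request:
move_arm(moves=[4,0.07,-0.19,2.0,0,0,0,4,0,0,2.0,0,0,0,4,0,0,1.5,0,0,0,4,0,0,1.0,0,0,0,4,0,0,0.7,0,0,0,4,0,0,0,0,0,0,4,0,0,0,0,0,0])

```text
clock: 16.4
tool_pos: [0.6105, -0.3435, 0.0604]
orientation: [-180.0, -0.0, -70.5]
force: [0.6, 0.3, -0.2]
opening: 0.049
gripper_force: 30.0
```

```bash
python3 -c "
from h import *
avg(2)"
```

```text
avg [ 6.10700e-01 -3.43600e-01  6.07000e-02 -7.05095e+01  4.92000e-02
  2.99999e+01 -4.16600e-01 -3.11600e-01 -2.58700e-01] sd [0.     0.     0.     0.0031]
```

Request:
move_arm(moves=[4,-0.05,0.1,0.3,0,0,0,4,0,0,0.3,0,0,0,4,0,0,0.1,0,0,0,4,0,0,0,0,0,0,5.8,0,0,0,0,0,0,5.8,0,0,0,0,0,0,5.8,0,0,0,0,0,0,5.8,0,0,0,0,0,0])

```text
clock: 17.3
tool_pos: [0.6091, -0.3432, 0.0528]
orientation: [-180.0, -0.0, -70.5]
force: [0.4, 0.0, -0.7]
opening: 0.0578
gripper_force: 0.0
```

Request:
move_arm(moves=[5.8,0,0,-1,0,0,0,5.8,0,0,-3,0,0,0,5.8,0,0,-4,0,0,0,5.8,0,0,-4,0,0,0,5.8,0,0,0,0,0,0])

```text
clock: 17.8
tool_pos: [0.6123, -0.3448, 0.1811]
orientation: [-179.5, -0.5, -70.5]
force: [-0.1, 0.5, -0.2]
opening: 0.058
gripper_force: 0.0
```

Run:
```python
from h import *
m,im,d=grab("wrist","w5.png"); glasses(m,im,.051); glasses(m,im,.007)
P=world(m,d)
m,im,d=grab("side"); P=world(m,d); hsv=cv2.cvtColor(im,cv2.COLOR_RGB2HSV); mk=cv2.inRange(hsv,(8,140,80),(18,255,255))>0
q=P[mk&(np.hypot(P[...,0]-.6092,P[...,1]+.3431)<.04)]; print("stack",len(q),np.nanmedian(q,0) if len(q) else 0)
plan([.451,-.392,.15],-160,10,6.2)
```

```text
glass px [432.  85.] centre [ 0.5407 -0.4681] r 0.0169 box [409  62  46  48]
glass px [286. 210.] centre [ 0.6085 -0.3437] r 0.02 box [261 186  51  49]
glass px [465. 206.] centre [ 0.4759 -0.3952] r 0.0166 box [446 186  40  40]
glass px [432.  85.] centre [ 0.5257 -0.476 ] r 0.0196 box [409  62  46  48]
glass px [286. 210.] centre [ 0.6041 -0.332 ] r 0.0231 box [261 186  51  49]
glass px [465. 206.] centre [ 0.4508 -0.3916] r 0.0192 box [446 186  40  40]
stack 206 [ 0.60824622 -0.34231703  0.0513441 ]
[6.2, -0.07, 1.66, 0.25, 0, 0, 0.156]
[6.2, 0.19, 1.65, 0.25, 0, 0, 0.156]
[6.2, 0.44, 1.6, 0.25, 0, 0, 0.156]
[6.2, 0.69, 1.51, 0.25, 0, 0, 0.156]
[6.2, 0.91, 1.39, 0.25, 0, 0, 0.156]
[6.2, 1.12, 1.23, 0.25, 0, 0, 0.156]
[6.2, 1.29, 1.04, 0.26, 0, 0, 0.156]
[6.2, 1.44, 0.83, 0.25, 0, 0, 0.156]
[6.2, 1.55, 0.59, 0.26, 0, 0, 0.156]
[6.2, 1.62, 0.35, 0.25, 0, 0, 0.156]
now [ 0.6098 -0.3433  0.1752] [-1.7982e+02 -1.1000e-01 -7.0520e+01] j [-13.5  24.9  -0.6  -0.  -64.3  33. ] t 17.9 F [-0.4  0.  -1.1] op 0.0578
```

Run:
```python
from h import *
plan([.4508,-.3917,.05],-100,8,6.2)
```

```text
[6.2, -0.09, 2.08, 1.57, 0, 0, 0.064]
[6.2, 0.04, 2.08, 1.56, 0, 0, 0.064]
[6.2, 0.17, 2.07, 1.57, 0, 0, 0.064]
[6.2, 0.3, 2.05, 1.56, 0, 0, 0.064]
[6.2, 0.44, 2.03, 1.57, 0, 0, 0.064]
[6.2, 0.56, 2.0, 1.56, 0, 0, 0.064]
[6.2, 0.69, 1.96, 1.57, 0, 0, 0.064]
[6.2, 0.82, 1.9, 1.56, 0, 0, 0.064]
now [ 0.6098 -0.3433  0.1752] [-1.7982e+02 -1.1000e-01 -7.0520e+01] j [-13.5  24.9  -0.6  -0.  -64.3  33. ] t 17.9 F [-0.4  0.  -1.1] op 0.0578
```

Request:
move_arm(moves=[6.2,-0.09,2.08,1.57,0,0,0.064,6.2,0.04,2.08,1.56,0,0,0.064,6.2,0.17,2.07,1.57,0,0,0.064,6.2,0.3,2.05,1.56,0,0,0.064,6.2,0.44,2.03,1.57,0,0,0.064,6.2,0.56,2.0,1.56,0,0,0.064,6.2,0.69,1.96,1.57,0,0,0.064,6.2,0.82,1.9,1.56,0,0,0.064])

```text
clock: 18.7
tool_pos: [0.4485, -0.3913, 0.0462]
orientation: [179.9, 0.0, -100.0]
force: [-0.2, -0.4, -0.3]
opening: 0.062
gripper_force: 0.0
```

Run:
```python
from h import *
m,im,d=grab("side"); glasses(m,im) ; P=world(m,d); hsv=cv2.cvtColor(im,cv2.COLOR_RGB2HSV); mk=cv2.inRange(hsv,(8,140,80),(18,255,255)); n,l,st,ce=cv2.connectedComponentsWithStats(mk)
for i in range(1,n):
    if st[i,4]>80 and ce[i][1]>140: print("g",np.round(ce[i]),np.round(np.nanmedian(P[l==i],0),4))
avg(2); plan([.4508,-.3917,.0095],-100,4,6.2); m,im,d=grab("wrist"); glasses(m,im)
```

```text
glass px [146. 131.] centre [ 0.6848 -0.7035] r 0.1466 box [121 107  45  57]
g [227. 163.] [ 0.5264 -0.4738  0.0073]
g [271. 173.] [ 0.4518 -0.389   0.0072]
g [310. 182.] [ 0.3872 -0.3142  0.0071]
g [215. 193.] [ 0.6073 -0.3443  0.0509]
avg [ 4.465000e-01 -3.909000e-01  4.520000e-02 -1.000225e+02  6.220000e-02
  0.000000e+00 -3.184000e-01 -7.350000e-02 -7.690000e-02] sd [0.0011 0.0003 0.0007 0.086 ]
[6.2, -0.0, -0.08, 0.91, 0, 0, 0.0]
[6.2, -0.0, -0.08, 0.91, 0, 0, 0.0]
[6.2, -0.0, -0.08, 0.91, 0, 0, 0.0]
[6.2, -0.0, -0.08, 0.9, 0, 0, 0.0]
now [ 0.4476 -0.3912  0.0458] [ 1.7976e+02  7.0000e-02 -9.9940e+01] j [-22.3  23.8 -22.2  -0.  -44.2  12.4] t 18.9 F [ 0.3 -0.8 -0.1] op 0.0621
glass px [395.  72.] centre [ 0.3799 -0.4729] r 0.0302 box [362   9  61 126]
glass px [474.  78.] centre [ 0.3398 -0.4634] r 0.0386 box [410  17 122 122]
glass px [ 96. 121.] centre [ 0.527  -0.4762] r 0.0198 box [59 81 75 80]
glass px [273. 251.] centre [ 0.4516 -0.3914] r 0.0202 box [237 218  73  68]
```

Request:
move_arm(moves=[6.2,0,-0.33,1.0,0,0,0,6.2,0,0,0.8,0,0,0,6.2,0,0,0,0,0,0,6.2,0,0,0,0,0,0])

```text
clock: 19.3
tool_pos: [0.4535, -0.3919, 0.0292]
orientation: [180.0, 0.0, -99.8]
force: [-0.0, -0.3, 0.2]
opening: 0.0619
gripper_force: 0.0
```

Run:
```python
from h import *
avg(2); plan([.4514,-.3915,.0093],-100,3,6.2)
```

```text
avg [ 4.53700e-01 -3.92100e-01  2.97000e-02 -9.98257e+01  6.20000e-02
  0.00000e+00  5.24600e-01  1.09700e-01  7.92900e-01] sd [0.     0.     0.0001 0.0014]
[6.2, -0.01, 0.08, 0.68, 0, 0, 0.001]
[6.2, -0.0, 0.08, 0.68, 0, 0, 0.001]
[6.2, -0.01, 0.08, 0.69, 0, 0, 0.001]
now [ 0.4537 -0.3921  0.0298] [-1.7999e+02 -1.0000e-02 -9.9830e+01] j [-22.2  25.2 -22.5   0.  -42.2  12.3] t 19.4 F [0.2 0.1 1.2] op 0.0621
```

Request:
move_arm(moves=[6.2,0,0.24,0.8,0,0,0,6.2,0,0,0.8,0,0,0,6.2,0,0,0.45,0,0,0,6.2,0,0,0,0,0,0,4,0,0,0,0,0,0,4,0,0,0,0,0,0,4,0,0,0,0,0,0,4,0,0,0,0,0,0])

```text
clock: 20.2
tool_pos: [0.4509, -0.3917, 0.0091]
orientation: [180.0, 0.0, -99.9]
force: [0.3, 0.1, -1.1]
opening: 0.0486
gripper_force: 30.0
```

Request:
move_arm(moves=[4,0,0,0,0,0,0,4,0,0,0,0,0,0,4,0,0,-0.3,0,0,0,4,0,0,-1,0,0,0,4,0,0,-3,0,0,0,4,0,0,-4,0,0,0,4,0,0,-4,0,0,0,4,0,0,0,0,0,0])

```text
clock: 21.0
tool_pos: [0.4542, -0.3937, 0.1394]
orientation: [-179.4, -0.2, -99.8]
force: [1.3, -1.0, -1.1]
opening: 0.049
gripper_force: 30.0
```

Run:
```python
from h import *
avg(1); held(); plan([.6088,-.3434,.135],-70.5,5,4)
```

```text
avg [ 4.52900e-01 -3.92700e-01  1.36400e-01 -9.98337e+01  4.88000e-02
  2.99998e+01  1.90700e-01  1.23700e-01 -8.28700e-01] sd [0. 0. 0. 0.]
held centre tool xy mm [-1.  -0.9] res 0.16
[4, -1.49, -2.93, -0.02, 0, 0, -0.102]
[4, -1.19, -3.07, -0.02, 0, 0, -0.102]
[4, -0.87, -3.17, -0.01, 0, 0, -0.102]
[4, -0.54, -3.25, -0.02, 0, 0, -0.102]
[4, -0.22, -3.28, -0.01, 0, 0, -0.102]
now [ 0.4517 -0.3919  0.1342] [-1.798e+02 -4.000e-02 -9.986e+01] j [-22.2  18.  -17.1  -0.  -54.7  12.4] t 21.1 F [ 0.4  0.9 -1.4] op 0.0486
```

Request:
move_arm(moves=[4,-1.49,-2.93,0,0,0,-0.102,4,-1.19,-3.07,0,0,0,-0.102,4,-0.87,-3.17,0,0,0,-0.102,4,-0.54,-3.25,0,0,0,-0.102,4,-0.22,-3.28,0,0,0,-0.102,4,0,0,0,0,0,0,4,0,0,0,0,0,0,4,0,0,0,0,0,0])

```text
clock: 21.9
tool_pos: [0.607, -0.3431, 0.1311]
orientation: [179.9, 0.1, -70.7]
force: [0.4, 0.2, -0.2]
opening: 0.0486
gripper_force: 30.0
```

Run:
```python
from h import *
avg(1); held(); plan([.6088,-.3434,.07],-70.5,5,4)
```

```text
avg [ 6.07000e-01 -3.43300e-01  1.31600e-01 -7.07094e+01  4.89000e-02
  2.99998e+01 -2.69100e-01 -2.46600e-01 -2.38900e-01] sd [0. 0. 0. 0.]
held centre tool xy mm [19.4 -0.9] res 0.6
held centre tool xy mm [-0.9  0.5] res 0.15
[4, 0.01, -0.03, 1.24, 0, 0, -0.001]
[4, 0.01, -0.03, 1.24, 0, 0, -0.001]
[4, 0.01, -0.03, 1.24, 0, 0, -0.001]
[4, 0.01, -0.03, 1.24, 0, 0, -0.001]
[4, 0.01, -0.04, 1.24, 0, 0, -0.001]
now [ 0.6071 -0.3434  0.132 ] [ 1.7997e+02  3.0000e-02 -7.0710e+01] j [-13.5  26.7  -3.6  -0.  -59.7  32.8] t 22.0 F [ 0.2  0.8 -0.1] op 0.0488
```

Request:
move_arm(moves=[4,0.1,-0.1,2.0,0,0,0,4,0,0,2.0,0,0,0,4,0,0,1.5,0,0,0,4,0,0,0.7,0,0,0,4,0,0,0,0,0,0,4,0,0,0,0,0,0])

```text
clock: 22.6
tool_pos: [0.6097, -0.3441, 0.0708]
orientation: [-180.0, -0.0, -70.6]
force: [0.6, 0.7, 1.0]
opening: 0.0489
gripper_force: 30.0
```

Run:
```python
from h import *
avg(2)
```

```text
avg [ 6.10000e-01 -3.44000e-01  7.12000e-02 -7.06289e+01  4.88000e-02
  3.00000e+01  5.70000e-02 -1.18900e-01 -3.74600e-01] sd [0.    0.    0.    0.002]
```

Request:
move_arm(moves=[4,0,0,0.5,0,0,0,4,0,0,0.3,0,0,0,4,0,0,0.1,0,0,0,4,0,0,0.05,0,0,0,5.8,0,0,0,0,0,0,5.8,0,0,0,0,0,0,5.8,0,0,0,0,0,0,5.8,0,0,0,0,0,0])

```text
clock: 23.5
tool_pos: [0.6095, -0.3438, 0.0606]
orientation: [-180.0, -0.0, -70.6]
force: [0.8, -0.2, -0.3]
opening: 0.0577
gripper_force: 0.0
```

Request:
move_arm(moves=[5.8,0,0,-0.5,0,0,0,5.8,0,0,-2,0,0,0,5.8,0,0,-4,0,0,0,5.8,0,0,-3,0,0,0,5.8,0,0,-1.5,0,0,0,5.8,0,0,0,0,0,0])

```text
clock: 24.1
tool_pos: [0.6107, -0.3442, 0.1739]
orientation: [-179.8, -0.2, -70.6]
force: [-0.6, 0.3, -0.1]
opening: 0.0579
gripper_force: 0.0
```

Run:
```python
from h import *
m,im,d=grab("wrist"); glasses(m,im,.059)
m,im,d=grab("side"); P=world(m,d); hsv=cv2.cvtColor(im,cv2.COLOR_RGB2HSV); mk=cv2.inRange(hsv,(8,140,80),(18,255,255)); n,l,st,ce=cv2.connectedComponentsWithStats(mk)
for i in range(1,n):
    if st[i,4]>80 and ce[i][1]>140: print("g",np.round(ce[i]),np.round(np.nanmedian(P[l==i],0),4))
plan([.5262,-.4762,.05],-150,8,6.2)
```

```text
glass px [433.  82.] centre [ 0.5436 -0.4666] r 0.0164 box [410  58  47  49]
glass px [284. 214.] centre [ 0.6086 -0.3435] r 0.0202 box [257 188  54  52]
g [288. 140.] [ 0.3662 -0.451   0.0334]
g [227. 163.] [ 0.5266 -0.4746  0.007 ]
g [310. 182.] [ 0.3868 -0.3126  0.0075]
g [215. 191.] [ 0.6079 -0.3432  0.0588]
[6.2, 1.22, 1.53, 1.5, 0, 0, 0.173]
[6.2, 1.47, 1.29, 1.5, 0, 0, 0.173]
[6.2, 1.67, 1.02, 1.5, 0, 0, 0.173]
[6.2, 1.82, 0.72, 1.51, 0, 0, 0.173]
[6.2, 1.92, 0.4, 1.5, 0, 0, 0.173]
[6.2, 1.95, 0.06, 1.51, 0, 0, 0.173]
[6.2, 1.94, -0.27, 1.5, 0, 0, 0.173]
[6.2, 1.86, -0.61, 1.51, 0, 0, 0.173]
now [ 0.6091 -0.3435  0.1703] [-1.800e+02  3.000e-02 -7.065e+01] j [-13.5  25.2  -0.8  -0.  -64.1  32.9] t 24.2 F [ 0.3  0.5 -0.6] op 0.058
```

Run:
```python
from h import *
plan([.5262,-.4762,.05],-32,8,6.2)
```

```text
[6.2, 1.22, 1.53, 1.5, 0, 0, -0.084]
[6.2, 1.09, 1.62, 1.5, 0, 0, -0.084]
[6.2, 0.95, 1.71, 1.5, 0, 0, -0.084]
[6.2, 0.8, 1.79, 1.51, 0, 0, -0.084]
[6.2, 0.65, 1.85, 1.5, 0, 0, -0.084]
[6.2, 0.49, 1.89, 1.51, 0, 0, -0.084]
[6.2, 0.33, 1.93, 1.5, 0, 0, -0.084]
[6.2, 0.18, 1.95, 1.51, 0, 0, -0.084]
now [ 0.6091 -0.3435  0.1703] [-1.800e+02  3.000e-02 -7.065e+01] j [-13.5  25.2  -0.8  -0.  -64.1  32.9] t 24.2 F [ 0.3  0.5 -0.6] op 0.058
```

Request:
move_arm(moves=[6.2,1.22,1.53,1.5,0,0,-0.084,6.2,1.09,1.62,1.5,0,0,-0.084,6.2,0.95,1.71,1.5,0,0,-0.084,6.2,0.8,1.79,1.5,0,0,-0.084,6.2,0.65,1.85,1.5,0,0,-0.084,6.2,0.49,1.89,1.5,0,0,-0.084,6.2,0.33,1.93,1.5,0,0,-0.084,6.2,0.18,1.95,1.5,0,0,-0.084])

```text
clock: 25.0
tool_pos: [0.525, -0.4765, 0.048]
orientation: [-180.0, 0.2, -31.9]
force: [-0.5, -0.2, 1.0]
opening: 0.062
gripper_force: 0.0
```

Request:
move_arm(moves=[6.2,0,0,0.5,0,0,0,6.2,0,0,0,0,0,0,6.2,0,0,0,0,0,0])

```text
clock: 25.3
tool_pos: [0.5266, -0.4761, 0.0451]
orientation: [180.0, 0.1, -32.2]
force: [-0.3, 0.3, -0.3]
opening: 0.0618
gripper_force: 0.0
```

Run:
```python
from h import *
m,im,d=grab("wrist"); glasses(m,im); avg(1); plan([.5265,-.4762,.0093],-32,3,6.2)
```

```text
glass px [281. 251.] centre [ 0.5258 -0.476 ] r 0.0201 box [245 218  73  68]
avg [  0.5273  -0.4761   0.0461 -32.1129   0.0621   0.       0.4076   0.2677
   0.2122] sd [0. 0. 0. 0.]
[6.2, -0.02, 0.02, 1.23, 0, 0, -0.001]
[6.2, -0.02, 0.01, 1.23, 0, 0, -0.001]
[6.2, -0.02, 0.02, 1.22, 0, 0, -0.001]
now [ 0.5273 -0.4761  0.0461] [ 1.800e+02 -4.000e-02 -3.211e+01] j [-26.4  32.4  -6.4   0.  -51.2  84.3] t 25.4 F [0.4 0.3 0.2] op 0.0621
```

Request:
move_arm(moves=[6.2,-0.1,0.05,1.5,0,0,0,6.2,0,0,1.3,0,0,0,6.2,0,0,0.85,0,0,0,6.2,0,0,0,0,0,0,4,0,0,0,0,0,0,4,0,0,0,0,0,0,4,0,0,0,0,0,0,4,0,0,0,0,0,0])

```text
clock: 26.2
tool_pos: [0.5253, -0.4764, 0.0088]
orientation: [-180.0, 0.0, -32.1]
force: [0.4, -0.2, -0.2]
opening: 0.0489
gripper_force: 30.0
```

Request:
move_arm(moves=[4,0,0,0,0,0,0,4,0,0,-0.3,0,0,0,4,0,0,-1,0,0,0,4,0,0,-3,0,0,0,4,0,0,-4,0,0,0,4,0,0,-3,0,0,0,4,0,0,-1.3,0,0,0,4,0,0,0,0,0,0])

```text
clock: 27.0
tool_pos: [0.5266, -0.4772, 0.1386]
orientation: [-180.0, -0.3, -32.1]
force: [0.4, -0.4, 0.3]
opening: 0.0487
gripper_force: 30.0
```

Run:
```python
from h import *
avg(1); held(); plan([.6088,-.3434,.137],-70.5,6,4)
```

```text
avg [  0.5257  -0.4765   0.1362 -32.1414   0.0488  29.9999  -0.1688  -0.1437
  -0.9671] sd [0. 0. 0. 0.]
held centre tool xy mm [-0.1  0.3] res 0.13
[4, 0.01, -2.61, -0.04, 0, 0, 0.112]
[4, -0.29, -2.6, -0.04, 0, 0, 0.112]
[4, -0.58, -2.55, -0.04, 0, 0, 0.112]
[4, -0.86, -2.47, -0.04, 0, 0, 0.112]
[4, -1.12, -2.36, -0.04, 0, 0, 0.112]
[4, -1.38, -2.22, -0.04, 0, 0, 0.112]
now [ 0.525  -0.476   0.1346] [-1.7997e+02  3.0000e-02 -3.2150e+01] j [-26.5  27.6  -1.8  -0.  -60.7  84.4] t 27.1 F [-0.4  0.5 -2. ] op 0.0488
```

Request:
move_arm(moves=[4,0,-2.6,0,0,0,0.112,4,-0.3,-2.6,0,0,0,0.112,4,-0.6,-2.55,0,0,0,0.112,4,-0.86,-2.47,0,0,0,0.112,4,-1.12,-2.36,0,0,0,0.112,4,-1.38,-2.22,0,0,0,0.112,4,0,0,0,0,0,0,4,0,0,0,0,0,0])

```text
clock: 27.9
tool_pos: [0.6082, -0.3428, 0.1332]
orientation: [179.9, 0.1, -70.5]
force: [0.3, 0.0, -0.3]
opening: 0.0487
gripper_force: 30.0
```

Run:
```python
from h import *
avg(1); held(); plan([.6088,-.3434,.07],-70.5,5,4)
```

```text
avg [ 6.08000e-01 -3.43500e-01  1.33500e-01 -7.05365e+01  4.86000e-02
  2.99998e+01 -3.06900e-01  2.06300e-01 -6.54700e-01] sd [0. 0. 0. 0.]
held centre tool xy mm [-0.2  0.2] res 0.13
[4, -0.0, -0.02, 1.28, 0, 0, -0.0]
[4, -0.01, -0.02, 1.28, 0, 0, -0.0]
[4, -0.0, -0.02, 1.28, 0, 0, -0.0]
[4, -0.01, -0.02, 1.27, 0, 0, -0.0]
[4, -0.0, -0.02, 1.28, 0, 0, -0.0]
now [ 0.6079 -0.3439  0.1339] [ 1.799e+02  7.000e-02 -7.059e+01] j [-13.6  26.8  -3.2  -0.  -60.1  33. ] t 28.0 F [-0.1  0.5 -0.1] op 0.049
```

Request:
move_arm(moves=[4,0,-0.05,2.0,0,0,0,4,0,0,2.0,0,0,0,4,0,0,1.3,0,0,0,4,0,0,0.6,0,0,0,4,0,0,0.3,0,0,0,4,0,0,0.1,0,0,0,4,0,0,0,0,0,0,4,0,0,0,0,0,0])

```text
clock: 28.8
tool_pos: [0.6097, -0.3436, 0.073]
orientation: [-179.9, -0.0, -70.6]
force: [1.5, 0.4, -0.7]
opening: 0.049
gripper_force: 30.0
```

Request:
move_arm(moves=[4,0,0,0.2,0,0,0,4,0,0,0.15,0,0,0,4,0,0,0,0,0,0,5.8,0,0,0,0,0,0,5.8,0,0,0,0,0,0,5.8,0,0,0,0,0,0,5.8,0,0,0,0,0,0])

```text
clock: 29.5
tool_pos: [0.6093, -0.3435, 0.0687]
orientation: [-180.0, -0.0, -70.6]
force: [-0.3, 0.7, -0.4]
opening: 0.058
gripper_force: 0.0
```

Request:
move_arm(moves=[5.8,0,0,-0.5,0,0,0,5.8,0,0,-2,0,0,0,5.8,0,0,-4,0,0,0,5.8,0,0,-2.5,0,0,0,5.8,0,0,-1,0,0,0,5.8,0,0,0,0,0,0])

```text
clock: 30.1
tool_pos: [0.6101, -0.3437, 0.1708]
orientation: [-179.8, -0.1, -70.6]
force: [-0.5, -0.2, 0.4]
opening: 0.0582
gripper_force: 0.0
```

Run:
```python
from h import *
m,im,d=grab("wrist"); glasses(m,im,.067)
m,im,d=grab("side"); P=world(m,d); hsv=cv2.cvtColor(im,cv2.COLOR_RGB2HSV); mk=cv2.inRange(hsv,(8,140,80),(18,255,255)); n,l,st,ce=cv2.connectedComponentsWithStats(mk)
for i in range(1,n):
    if st[i,4]>80 and ce[i][1]>140: print("g",np.round(ce[i]),np.round(np.nanmedian(P[l==i],0),4))
plan([.3866,-.3172,.09],-140,10,6.2)
```

```text
glass px [283. 216.] centre [ 0.6089 -0.3443] r 0.0201 box [255 189  56  54]
g [310. 182.] [ 0.3868 -0.3124  0.0072]
g [214. 188.] [ 0.6092 -0.3425  0.0672]
[6.2, -0.98, 2.01, 0.78, 0, 0, 0.121]
[6.2, -0.73, 2.11, 0.78, 0, 0, 0.121]
[6.2, -0.47, 2.19, 0.78, 0, 0, 0.121]
[6.2, -0.2, 2.23, 0.78, 0, 0, 0.121]
[6.2, 0.07, 2.23, 0.77, 0, 0, 0.121]
[6.2, 0.33, 2.21, 0.78, 0, 0, 0.121]
[6.2, 0.6, 2.16, 0.77, 0, 0, 0.121]
[6.2, 0.86, 2.07, 0.78, 0, 0, 0.121]
[6.2, 1.1, 1.95, 0.77, 0, 0, 0.121]
[6.2, 1.32, 1.79, 0.78, 0, 0, 0.121]
now [ 0.6087 -0.3431  0.1677] [ 1.7996e+02  6.0000e-02 -7.0650e+01] j [-13.5  25.3  -1.   -0.  -63.8  32.9] t 30.2 F [-0.  -0.2 -0.3] op 0.0578
```

Request:
move_arm(moves=[6.2,-1.0,2.0,0.3,0,0,0.121,6.2,-0.73,2.1,0.3,0,0,0.121,6.2,-0.47,2.2,0.3,0,0,0.121,6.2,-0.2,2.23,0.3,0,0,0.121,6.2,0.07,2.23,0.8,0,0,0.121,6.2,0.33,2.21,0.8,0,0,0.121,6.2,0.6,2.16,0.8,0,0,0.121,6.2,0.86,2.07,0.8,0,0,0.121])

```text
clock: 31.0
tool_pos: [0.4295, -0.322, 0.1227]
orientation: [179.8, -0.0, -126.4]
force: [-0.0, 0.6, -0.3]
opening: 0.062
gripper_force: 0.0
```

Request:
move_arm(moves=[6.2,1.1,1.95,1.2,0,0,0.121,6.2,1.32,1.79,1.2,0,0,0.121,6.2,0,0,1.5,0,0,0,6.2,0,0,0,0,0,0,6.2,0,0,0,0,0,0])

```text
clock: 31.5
tool_pos: [0.3868, -0.3173, 0.085]
orientation: [179.9, -0.1, -139.9]
force: [1.0, -0.3, -0.3]
opening: 0.0621
gripper_force: 0.0
```

Run:
```python
from h import *
m,im,d=grab("wrist"); glasses(m,im); avg(1); plan([.3866,-.3172,.0093],-140,3,6.2)
```

```text
glass px [91. 43.] centre [ 0.3681 -0.4755] r 0.0331 box [ 44   0 100  87]
glass px [135.  25.] centre [ 0.3448 -0.4637] r 0.0252 box [92  0 81 58]
glass px [60. 69.] centre [ 0.3922 -0.481 ] r 0.0332 box [16 18 98 94]
glass px [281. 229.] centre [ 0.3873 -0.3171] r 0.02 box [250 201  62  57]
avg [ 3.877000e-01 -3.175000e-01  8.580000e-02 -1.399229e+02  6.190000e-02
  0.000000e+00  6.440000e-01 -5.174000e-01 -1.397000e-01] sd [0. 0. 0. 0.]
[6.2, 0.02, 0.03, 2.55, 0, 0, 0.0]
[6.2, 0.02, 0.03, 2.55, 0, 0, 0.0]
[6.2, 0.02, 0.04, 2.55, 0, 0, 0.0]
now [ 0.3877 -0.3175  0.0858] [-1.8000e+02 -1.0000e-02 -1.3992e+02] j [-16.8  13.1 -32.1   0.  -44.8 -33.1] t 31.6 F [ 0.6 -0.5 -0.1] op 0.0619
```

Well aligned. Descending to grasp C.

Request:
move_arm(moves=[6.2,0,0,3.0,0,0,0,6.2,0,0,2.5,0,0,0,6.2,0,0,1.5,0,0,0,6.2,0,0,0.65,0,0,0,6.2,0,0,0,0,0,0,6.2,0,0,0,0,0,0])

```text
clock: 32.2
tool_pos: [0.388, -0.3176, 0.0097]
orientation: [-179.9, 0.0, -139.9]
force: [0.7, -0.1, 0.1]
opening: 0.0619
gripper_force: 0.0
```

Request:
move_arm(moves=[4,0,0,0,0,0,0,4,0,0,0,0,0,0,4,0,0,0,0,0,0,4,0,0,0,0,0,0,4,0,0,0,0,0,0])

```text
clock: 32.7
tool_pos: [0.3876, -0.3175, 0.0096]
orientation: [-180.0, 0.0, -140.0]
force: [0.2, 1.7, 5.5]
opening: 0.0491
gripper_force: 30.0
```

Request:
move_arm(moves=[4,0,0,-0.3,0,0,0,4,0,0,-1,0,0,0,4,0,0,-3,0,0,0,4,0,0,-4,0,0,0,4,0,0,-3,0,0,0,4,0,0,-1.5,0,0,0,4,0,0,0,0,0,0])

```text
clock: 33.4
tool_pos: [0.3885, -0.318, 0.1403]
orientation: [-179.7, 0.1, -139.9]
force: [1.7, -0.3, -0.8]
opening: 0.0486
gripper_force: 30.0
```

Run:
```python
from h import *
avg(1); held(); plan([.6088,-.3434,.137],-160.5,8,4)
```

```text
avg [ 3.877000e-01 -3.175000e-01  1.386000e-01 -1.399646e+02  4.890000e-02
  2.999980e+01 -2.035000e-01  4.620000e-02 -7.877000e-01] sd [0. 0. 0. 0.]
held centre tool xy mm [-0.7 -0.4] res 0.15
[4, -1.91, -2.03, 0.01, 0, 0, 0.045]
[4, -2.0, -1.95, 0.01, 0, 0, 0.045]
[4, -2.09, -1.85, 0.0, 0, 0, 0.045]
[4, -2.17, -1.76, 0.01, 0, 0, 0.045]
[4, -2.25, -1.66, 0.0, 0, 0, 0.045]
[4, -2.32, -1.55, 0.01, 0, 0, 0.045]
[4, -2.39, -1.45, 0.0, 0, 0, 0.045]
[4, -2.44, -1.34, 0.01, 0, 0, 0.045]
now [ 0.387  -0.3172  0.1375] [-1.7998e+02  4.0000e-02 -1.3998e+02] j [-16.8   9.2 -28.7  -0.  -52.  -33.1] t 33.5 F [ 0.6 -0.1 -0.6] op 0.0485
```

Request:
move_arm(moves=[4,-1.91,-2.03,0,0,0,0.045,4,-2.0,-1.95,0,0,0,0.045,4,-2.09,-1.85,0,0,0,0.045,4,-2.17,-1.76,0,0,0,0.045,4,-2.25,-1.66,0,0,0,0.045,4,-2.32,-1.55,0,0,0,0.045,4,-2.39,-1.45,0,0,0,0.045,4,-2.44,-1.34,0,0,0,0.045])

```text
clock: 34.3
tool_pos: [0.6092, -0.3433, 0.135]
orientation: [179.9, -0.1, -160.7]
force: [0.6, -0.1, -0.4]
opening: 0.0488
gripper_force: 30.0
```

Request:
move_arm(moves=[4,0,0,0,0,0,0,4,0,0,0,0,0,0,4,0,0,0,0,0,0])

```text
clock: 34.6
tool_pos: [0.6077, -0.3432, 0.136]
orientation: [179.9, -0.1, -160.6]
force: [-0.4, -0.3, -0.3]
opening: 0.0491
gripper_force: 30.0
```

Run:
```python
from h import *
avg(1); held(); plan([.6088,-.3434,.078],-160.5,4,4)
```

```text
avg [ 6.078000e-01 -3.433000e-01  1.366000e-01 -1.605844e+02  4.880000e-02
  2.999990e+01 -1.033000e-01 -5.327000e-01 -7.962000e-01] sd [0. 0. 0. 0.]
held centre tool xy mm [0.5 0.3] res 0.15
[4, -0.02, -0.01, 1.48, 0, 0, -0.0]
[4, -0.02, -0.01, 1.47, 0, 0, -0.0]
[4, -0.02, -0.0, 1.48, 0, 0, -0.0]
[4, -0.01, -0.01, 1.47, 0, 0, -0.0]
now [ 0.608  -0.3434  0.137 ] [ 1.7997e+02 -3.0000e-02 -1.6059e+02] j [-13.5  26.6  -3.1  -0.  -60.3 -57.1] t 34.7 F [-0.5  0.3 -0.3] op 0.0487
```

Request:
move_arm(moves=[4,-0.08,0,2.0,0,0,0,4,0,0,2.0,0,0,0,4,0,0,1.0,0,0,0,4,0,0,0.4,0,0,0,4,0,0,0.2,0,0,0,4,0,0,0.1,0,0,0,4,0,0,0,0,0,0,4,0,0,0,0,0,0])

```text
clock: 35.5
tool_pos: [0.6101, -0.3433, 0.0809]
orientation: [-180.0, 0.0, -160.6]
force: [0.2, -0.7, -1.0]
opening: 0.0486
gripper_force: 30.0
```

Request:
move_arm(moves=[4,0,0,0.15,0,0,0,4,0,0,0.15,0,0,0,4,0,0,0,0,0,0,5.8,0,0,0,0,0,0,5.8,0,0,0,0,0,0,5.8,0,0,0,0,0,0,5.8,0,0,0,0,0,0])

```text
clock: 36.2
tool_pos: [0.6097, -0.3432, 0.077]
orientation: [180.0, -0.0, -160.6]
force: [0.6, -1.0, 0.2]
opening: 0.0576
gripper_force: 0.0
```

Request:
move_arm(moves=[5.8,0,0,-0.5,0,0,0,5.8,0,0,-2,0,0,0,5.8,0,0,-4,0,0,0,5.8,0,0,-4,0,0,0,5.8,0,0,-1.5,0,0,0,5.8,0,0,0,0,0,0,5.8,0,0,0,0,0,0])

```text
clock: 36.9
tool_pos: [0.6095, -0.343, 0.197]
orientation: [180.0, 0.0, -160.6]
force: [0.1, 0.2, -1.0]
opening: 0.0578
gripper_force: 0.0
```

Run:
```python
from h import *
m,im,d=grab("wrist","w6.png"); glasses(m,im,.075); cv2.imwrite("pics/w6c.png",cv2.resize(im[100:290,150:420],None,fx=2.5,fy=2.5)[:,:,::-1])
m,im,d=grab("side"); P=world(m,d); hsv=cv2.cvtColor(im,cv2.COLOR_RGB2HSV); mk=cv2.inRange(hsv,(8,140,80),(18,255,255)); n,l,st,ce=cv2.connectedComponentsWithStats(mk)
for i in range(1,n):
    if st[i,4]>40: print("g",np.round(ce[i]),np.round(np.nanmedian(P[l==i],0),4))
Z=P[...,2]; q=P[(Z>.09)&(Z<.115)&(np.hypot(P[...,0]-.668,P[...,1]+.148)<.06)]; print("handle side",cv2.minAreaRect(q[:,:2].astype(np.float32)),np.median(q[:,2]))
plan([.6684,-.1492,.2],140,8,5.5)
```

```text
glass px [ 17. 168.] centre [ 0.6477 -0.5509] r 0.0296 box [  0 130  47  73]
glass px [281. 209.] centre [ 0.6095 -0.3432] r 0.02 box [255 184  53  50]
g [146. 131.] [ 0.6783 -0.5953  0.0908]
g [288. 140.] [ 0.3671 -0.4516  0.0333]
g [213. 186.] [ 0.6105 -0.3425  0.075 ]
handle side ((0.6676113605499268, -0.14872796833515167), (0.016881078481674194, 0.06381281465291977), 50.50564956665039) 0.0997692236910564
[5.5, -1.5, 2.04, -0.05, 0, 0, 0.13]
[5.5, -1.23, 2.21, -0.06, 0, 0, 0.13]
[5.5, -0.93, 2.36, -0.05, 0, 0, 0.13]
[5.5, -0.62, 2.46, -0.06, 0, 0, 0.13]
[5.5, -0.29, 2.51, -0.05, 0, 0, 0.13]
[5.5, 0.03, 2.53, -0.06, 0, 0, 0.13]
[5.5, 0.36, 2.51, -0.05, 0, 0, 0.13]
[5.5, 0.69, 2.43, -0.06, 0, 0, 0.13]
now [ 0.609  -0.3429  0.1956] [ 1.7991e+02 -1.0000e-01 -1.6060e+02] j [-13.5  24.2   1.1  -0.  -67.  -57.1] t 37.0 F [ 0.3  0.4 -0.7] op 0.0581
```

View pics/w6c.png

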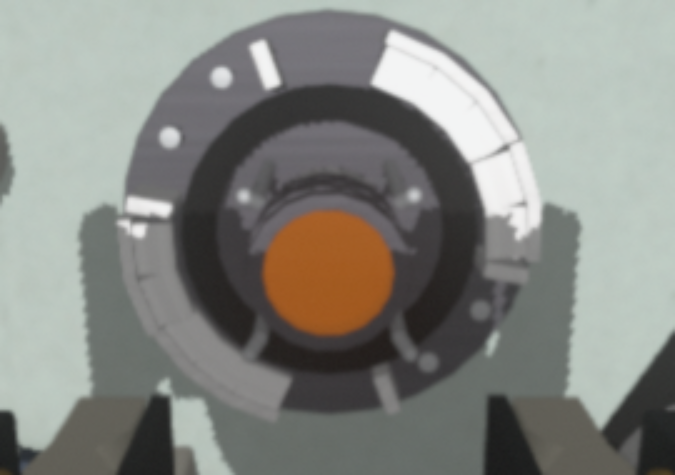

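The crop shows the stack centred between the four wires, with the top glass at crop (328,272), i.e. (281,209) in the full frame. Fetching the cover.

Request:
move_arm(moves=[5.5,-1.5,2.04,-0.2,0,0,0.13,5.5,-1.23,2.21,-0.1,0,0,0.13,5.5,-0.93,2.36,0,0,0,0.13,5.5,-0.62,2.46,0,0,0,0.13,5.5,-0.29,2.51,0,0,0,0.13,5.5,0.03,2.53,0,0,0,0.13,5.5,0.36,2.51,0,0,0,0.13,5.5,0.69,2.43,0,0,0,0.13])

```text
clock: 37.8
tool_pos: [0.6686, -0.1485, 0.1984]
orientation: [-179.9, -0.1, 139.5]
force: [0.2, 0.6, -0.1]
opening: 0.0549
gripper_force: 0.0
```

Request:
move_arm(moves=[5.5,0,0,3,0,0,0,5.5,0,0,2,0,0,0,5.5,0,0,1,0,0,0,5.5,0,0,0,0,0,0,5.5,0,0,0,0,0,0])

```text
clock: 38.3
tool_pos: [0.6693, -0.1499, 0.1404]
orientation: [-180.0, 0.0, 139.8]
force: [0.7, -0.9, 0.6]
opening: 0.0548
gripper_force: 0.0
```

Run:
```python
from h import *
avg(1); m,im,d=grab("wrist"); P=world(m,d); Z=P[...,2]; q=P[(Z>.09)&(Z<.115)&(np.hypot(P[...,0]-.668,P[...,1]+.148)<.06)]
print("handle",cv2.minAreaRect(q[:,:2].astype(np.float32)),np.median(q[:,2])); q=P[(Z>.07)&(Z<.083)&(np.hypot(P[...,0]-.668,P[...,1]+.148)<.07)]; print("top",cv2.minEnclosingCircle(q[:,:2].astype(np.float32)))
plan([.6684,-.1492,.0885],140,4,5.5)
```

```text
avg [ 6.696000e-01 -1.499000e-01  1.410000e-01  1.398183e+02  5.530000e-02
  0.000000e+00  5.140000e-01 -1.545000e-01  8.620000e-02] sd [0. 0. 0. 0.]
handle ((0.6682567596435547, -0.14934197068214417), (0.015827089548110962, 0.06375017017126083), 50.185203552246094) 0.10131554009659408
top ((0.6683658957481384, -0.14970719814300537), 0.050073426216840744)
[5.5, 0.04, -0.01, 1.32, 0, 0, -0.001]
[5.5, 0.03, -0.01, 1.32, 0, 0, -0.001]
[5.5, 0.04, -0.01, 1.32, 0, 0, -0.001]
[5.5, 0.03, -0.0, 1.32, 0, 0, -0.001]
now [ 0.6697 -0.1499  0.1413] [1.7995e+02 8.0000e-02 1.3982e+02] j [   3.6   25.3   -4.7    0.   -59.9 -133.8] t 38.4 F [-0.5 -0.4 -0.7] op 0.055
```

Request:
move_arm(moves=[5.5,0.12,-0.03,2.0,0,0,0,5.5,0,0,2.0,0,0,0,5.5,0,0,0.9,0,0,0,5.5,0,0,0.35,0,0,0,0,0,0,0,0,0,0,0,0,0,0,0,0,0,0,0,0,0,0,0,0,0,0,0,0,0,0,0])

```text
clock: 39.2
tool_pos: [0.6683, -0.149, 0.0884]
orientation: [180.0, 0.1, 139.8]
force: [0.0, 0.2, -0.2]
opening: 0.0286
gripper_force: 0.0
```

Request:
move_arm(moves=[0,0,0,0,0,0,0,0,0,0,0,0,0,0,0,0,0,0,0,0,0,0,0,0,0,0,0,0,0,0,0,0,0,0,0])

```text
clock: 39.7
tool_pos: [0.6681, -0.149, 0.0879]
orientation: [180.0, 0.0, 139.8]
force: [-0.2, 0.6, 1.8]
opening: 0.0139
gripper_force: 30.0
```

Request:
move_arm(moves=[0,0,0,-0.5,0,0,0,0,0,0,-2,0,0,0,0,0,0,-3,0,0,0,0,0,0,-4,0,0,0,0,0,0,-3,0,0,0,0,0,0,-1.5,0,0,0,0,0,0,0,0,0,0])

```text
clock: 40.4
tool_pos: [0.6688, -0.1491, 0.2302]
orientation: [179.9, 0.2, 139.8]
force: [0.4, -0.3, -3.3]
opening: 0.0137
gripper_force: 30.0
```

Run:
```python
from h import *
avg(1); plan([.6092,-.3432,.227],-160,8,0)
m,im,d=grab("wrist"); P=world(m,d); Z=P[...,2]; o=ctrl.get_obs(); t=o["tool_pos"]; a=np.radians(o["orientation"][2])
k=(Z>t[2]-.020)&(Z<t[2]-.004)&(np.hypot(P[...,0]-t[0],P[...,1]-t[1])<.065)&(im.min(2)>90); q=P[k]; q=q[:,:3]-t
b=np.c_[q[:,0]*np.cos(a)+q[:,1]*np.sin(a),q[:,0]*np.sin(a)-q[:,1]*np.cos(a)]
print("cover in tool",len(b),b.min(0),b.max(0),np.median(q[:,2]))
```

```text
avg [ 6.679000e-01 -1.489000e-01  2.280000e-01  1.398019e+02  1.380000e-02
  2.999440e+01 -7.379000e-01  5.699000e-01 -3.817100e+00] sd [0. 0. 0. 0.]
[0, -1.01, -2.33, 0.01, 0, 0, -0.131]
[0, -0.69, -2.44, 0.01, 0, 0, -0.131]
[0, -0.37, -2.51, 0.01, 0, 0, -0.131]
[0, -0.04, -2.54, 0.01, 0, 0, -0.131]
[0, 0.29, -2.52, 0.01, 0, 0, -0.131]
[0, 0.62, -2.46, 0.02, 0, 0, -0.131]
[0, 0.94, -2.36, 0.01, 0, 0, -0.131]
[0, 1.24, -2.21, 0.02, 0, 0, -0.131]
now [ 0.6679 -0.1489  0.228 ] [1.7994e+02 2.0000e-02 1.3980e+02] j [   3.7   21.6    1.4   -0.   -69.7 -133.9] t 40.5 F [-0.7  0.6 -3.8] op 0.0138
cover in tool 8850 [-0.05061048 -0.04945457] [0.04864714 0.04939455] -0.008990062368058646
```

Request:
move_arm(moves=[0,-1.01,-2.33,0,0,0,-0.131,0,-0.69,-2.44,0,0,0,-0.131,0,-0.37,-2.51,0,0,0,-0.131,0,-0.04,-2.54,0,0,0,-0.131,0,0.29,-2.52,0,0,0,-0.131,0,0.62,-2.46,0,0,0,-0.131,0,0.94,-2.36,0,0,0,-0.131,0,1.24,-2.21,0,0,0,-0.131])

```text
clock: 41.3
tool_pos: [0.6079, -0.3438, 0.2249]
orientation: [179.8, -0.2, -159.8]
force: [0.4, 0.1, -3.5]
opening: 0.0139
gripper_force: 30.0
```

Request:
move_arm(moves=[0,0,0,0,0,0,0,0,0,0,0,0,0,0,0,0,0,0,0,0,0])

```text
clock: 41.6
tool_pos: [0.6089, -0.3427, 0.2262]
orientation: [179.9, -0.1, -160.2]
force: [-0.3, -0.1, -3.6]
opening: 0.0136
gripper_force: 30.0
```

Run:
```python
from h import *
avg(1); plan([.6095,-.3432,.15],-160,4,0)
m,im,d=grab("wrist"); P=world(m,d); Z=P[...,2]; o=ctrl.get_obs(); t=o["tool_pos"]
k=(Z>t[2]-.014)&(Z<t[2]-.004)&(np.hypot(P[...,0]-t[0],P[...,1]-t[1])<.065)&(im.min(2)>90); q=P[k]; c,r=cv2.minEnclosingCircle(q[:,:2].astype(np.float32)); print("cover circle",c,r, np.median(q[:,2]))
m,im,d=grab("side"); P=world(m,d); Z=P[...,2]
k=(Z>t[2]-.014)&(Z<t[2]-.004)&(np.hypot(P[...,0]-t[0],P[...,1]-t[1])<.065)&(im.min(2)>90); q=P[k]; c,r=cv2.minEnclosingCircle(q[:,:2].astype(np.float32)); print("side cover circle",c,r, np.median(q[:,2]))
```

```text
avg [ 6.092000e-01 -3.425000e-01  2.266000e-01 -1.601608e+02  1.390000e-02
  2.999440e+01 -5.597000e-01 -4.888000e-01 -2.201900e+00] sd [0. 0. 0. 0.]
[0, -0.0, -0.02, 1.92, 0, 0, -0.001]
[0, -0.0, -0.02, 1.91, 0, 0, -0.001]
[0, -0.0, -0.02, 1.92, 0, 0, -0.001]
[0, -0.01, -0.02, 1.91, 0, 0, -0.001]
now [ 0.6092 -0.3425  0.2266] [ 1.7993e+02 -6.0000e-02 -1.6016e+02] j [-13.4  23.1   3.5  -0.  -70.5 -56.7] t 41.6 F [-0.6 -0.5 -2.2] op 0.0139
cover circle (0.6098111271858215, -0.3420102894306183) 0.05034477263689041 0.2161735448903834
side cover circle (0.6107414364814758, -0.3389701247215271) 0.050356701016426086 0.21490303724457138
```

Request:
move_arm(moves=[0,0.07,-0.08,2.5,0,0,0,0,0,0,2.5,0,0,0,0,0,0,2.0,0,0,0,0,0,0,1.5,0,0,0,0,0,0,1.0,0,0,0,0,0,0,0.5,0,0,0,0,0,0,0,0,0,0,0,0,0,0,0,0,0])

```text
clock: 42.55
tool_pos: [0.6095, -0.3445, 0.1286]
orientation: [-179.9, 0.1, -160.1]
force: [0.2, 1.2, -3.3]
opening: 0.0139
gripper_force: 30.0
```

Run:
```python
from h import *
avg(1)
o=ctrl.get_obs(); t=o["tool_pos"]; m,im,d=grab("wrist"); P=world(m,d); Z=P[...,2]
k=(Z>t[2]-.014)&(Z<t[2]-.004)&(np.hypot(P[...,0]-t[0],P[...,1]-t[1])<.065)&(im.min(2)>90); q=P[k]; c,r=cv2.minEnclosingCircle(q[:,:2].astype(np.float32)); print("cover circle",c,r, np.median(q[:,2]))
```

```text
avg [ 6.095000e-01 -3.446000e-01  1.287000e-01 -1.601227e+02  1.390000e-02
  2.999430e+01  5.180000e-01 -2.190000e-02 -3.289700e+00] sd [0. 0. 0. 0.]
cover circle (0.6102272272109985, -0.3444058299064636) 0.050331342965364456 0.11824879331457916
```

Request:
move_arm(moves=[0,0.05,0.1,0.5,0,0,0,0,0,0,0.5,0,0,0,0,0,0,0.4,0,0,0,0,0,0,0.3,0,0,0,0,0,0,0,0,0,0,0,0,0,0,0,0,0])

```text
clock: 43.25
tool_pos: [0.6079, -0.3435, 0.1112]
orientation: [180.0, -0.0, -160.1]
force: [-3.3, 2.5, 3.1]
opening: 0.0134
gripper_force: 30.0
```

Request:
move_arm(moves=[0,0,0,0.3,0,0,0,0,0,0,0.3,0,0,0,0,0,0,0.2,0,0,0,0,0,0,0,0,0,0,0,0,0,0,0,0,0])

```text
clock: 43.75
tool_pos: [0.6082, -0.3437, 0.1034]
orientation: [-180.0, 0.0, -160.1]
force: [-4.3, 2.6, 7.0]
opening: 0.0136
gripper_force: 30.0
```

Run:
```python
from h import *
avg(1)
o=ctrl.get_obs(); t=o["tool_pos"]; m,im,d=grab("wrist"); P=world(m,d); Z=P[...,2]
k=(Z>t[2]-.014)&(Z<t[2]-.004)&(np.hypot(P[...,0]-t[0],P[...,1]-t[1])<.065)&(im.min(2)>90); q=P[k]; c,r=cv2.minEnclosingCircle(q[:,:2].astype(np.float32)); print("cover circle",c,r, np.median(q[:,2]))
```

```text
avg [ 6.082000e-01 -3.437000e-01  1.034000e-01 -1.601155e+02  1.360000e-02
  3.000290e+01 -4.328400e+00  2.832300e+00  6.762100e+00] sd [0. 0. 0. 0.]
cover circle (0.608637809753418, -0.3434792459011078) 0.05008218437433243 0.09296915533162846
```

Request:
move_arm(moves=[0,0,0,0.05,0,0,0.06,0,0,0,0,0,0,0.14,0,0,0,0,0,0,0.14,0,0,0,0,0,0,0.14,0,0,0,0,0,0,0.14,0,0,0,0,0,0,0.14,0,0,0,0,0,0,0])

```text
clock: 44.55
tool_pos: [0.6095, -0.344, 0.1035]
orientation: [180.0, 0.2, 156.1]
force: [-0.4, 2.0, 7.5]
opening: 0.0141
gripper_force: 30.0
```

Run:
```python
from h import *
avg(1); print(ctrl.get_obs()["moment"])
o=ctrl.get_obs(); t=o["tool_pos"]; m,im,d=grab("wrist"); P=world(m,d); Z=P[...,2]
k=(Z>.08)&(Z<t[2]-.004)&(np.hypot(P[...,0]-t[0],P[...,1]-t[1])<.065)&(im.min(2)>90); q=P[k]; c,r=cv2.minEnclosingCircle(q[:,:2].astype(np.float32)); print("cover circle",c,r, np.median(q[:,2]))
```

```text
avg [ 6.096000e-01 -3.440000e-01  1.035000e-01  1.562747e+02  1.380000e-02
  3.007100e+01  3.619000e-01  2.249500e+00  7.353100e+00] sd [0. 0. 0. 0.]
[ 0.71030611  0.31673699 -0.31233492]
cover circle (0.610200047492981, -0.34458214044570923) 0.050287045538425446 0.09302531243066553
```

Request:
move_arm(moves=[0,0,0,0,0,0,0.14,0,0,0,0,0,0,0.14,0,0,0,0,0,0,0.14,0,0,0,0,0,0,0.14,0,0,0,0,0,0,0.08,0,0,0,0,0,0,0])

```text
clock: 45.25
tool_pos: [0.6096, -0.344, 0.1035]
orientation: [179.9, 0.2, 119.5]
force: [0.2, 1.4, 6.8]
opening: 0.0134
gripper_force: 30.0
```

Request:
move_arm(moves=[0,0,0,0,0,0,0,0,0,0,-0.3,0,0,0,0,0,0,-0.2,0,0,0,0,0,0,-0.1,0,0,0,0,0,0,0,0,0,0])

```text
clock: 45.75
tool_pos: [0.6094, -0.3439, 0.1088]
orientation: [179.9, 0.1, 119.7]
force: [2.4, 1.0, 4.3]
opening: 0.0137
gripper_force: 30.0
```

Run:
```python
from h import *
avg(1); print(ctrl.get_obs()["moment"])
o=ctrl.get_obs(); t=o["tool_pos"]; m,im,d=grab("wrist"); P=world(m,d); Z=P[...,2]
k=(Z>.08)&(Z<t[2]-.004)&(np.hypot(P[...,0]-t[0],P[...,1]-t[1])<.065)&(im.min(2)>90); q=P[k]; c,r=cv2.minEnclosingCircle(q[:,:2].astype(np.float32)); print("cover circle",c,r, np.median(q[:,2]))
```

```text
avg [ 6.094000e-01 -3.439000e-01  1.087000e-01  1.196721e+02  1.370000e-02
  3.000140e+01  3.878400e+00  5.011000e-01  4.088300e+00] sd [0. 0. 0. 0.]
[ 0.11126844 -1.20784748 -0.14090309]
cover circle (0.6094668507575989, -0.34492775797843933) 0.05014391988515854 0.09818586852773581
```

Request:
move_arm(moves=[5,0,0,0,0,0,0,5,0,0,0,0,0,0,5,0,0,0,0,0,0,5,0,0,0,0,0,0,5,0,0,0,0,0,0,5,0,0,-1,0,0,0,5,0,0,-4,0,0,0,5,0,0,-4,0,0,0])

```text
clock: 46.65
tool_pos: [0.6075, -0.3435, 0.199]
orientation: [-179.9, -0.1, 119.7]
force: [0.5, 0.0, 0.1]
opening: 0.0497
gripper_force: 0.0
```

Request:
move_arm(moves=[5,0,0,-3,0,0,0,5,0,0,-1,0,0,0,5,0,0,0,0,0,0,5,0,0,0,0,0,0])

```text
clock: 47.05
tool_pos: [0.6075, -0.3433, 0.2373]
orientation: [-180.0, -0.1, 119.6]
force: [-0.1, -0.5, -0.8]
opening: 0.0497
gripper_force: 0.0
```

Run:
```python
from h import *
m,im,d=grab("wrist","w7.png"); P=world(m,d); Z=P[...,2]; I=np.hypot(P[...,0]-.6092,P[...,1]+.3432)<.06
q=P[I&(Z>.112)&(Z<.13)]; print("handle",cv2.minAreaRect(q[:,:2].astype(np.float32)),np.median(q[:,2]))
k=I&(Z>.09)&(Z<.108)&(im.min(2)>90); q=P[k]; print("cover",cv2.minEnclosingCircle(q[:,:2].astype(np.float32)),np.median(q[:,2]))
A=np.c_[q[:,:2]-q[:,:2].mean(0),np.ones(len(q))]; print("tilt",np.linalg.lstsq(A,q[:,2],rcond=None)[0])
m,im,d=grab("side"); P=world(m,d); Z=P[...,2]; I=np.hypot(P[...,0]-.6092,P[...,1]+.3432)<.06; q=P[I&(Z>.09)&(Z<.104)&(im.min(2)>100)]; print("side top z",np.median(q[:,2]),"start .09797")
q=P[I&(Z>.106)&(Z<.13)&(im.max(2)<80)]; print(cv2.minAreaRect(q[:,:2].astype(np.float32)),np.percentile(q[:,2],[5,50,95]))
avg(1)
```

```text
handle ((0.6097717881202698, -0.3446709215641022), (0.01562734879553318, 0.06383472681045532), 29.444665908813477) 0.12239361084050926
cover ((0.6101326942443848, -0.34500852227211), 0.0502920038998127) 0.09855401826039323
tilt [ 0.00315152 -0.00303548  0.09853605]
side top z 0.09767789217053258 start .09797
((0.6094055771827698, -0.3420148193836212), (0.016974421218037605, 0.06294425576925278), 32.32813262939453) [0.10709735 0.11889259 0.12332906]
avg [ 6.074000e-01 -3.433000e-01  2.364000e-01  1.196514e+02  5.020000e-02
  0.000000e+00 -8.175000e-01  4.660000e-01 -2.758000e-01] sd [0. 0. 0. 0.]
```

View pics/w7.png

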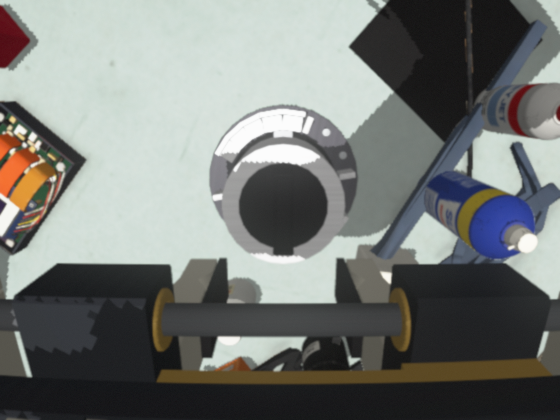

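The picture shows the cover locked on the pot at (283,205), level and at its starting height, with the gripper clear of everything. Handing in.

```bash
python3 -c "
from h import *
print(ctrl.close_job())"
```

```text
the job is handed in; nothing more can be done
None
```

I stacked all four glasses on the pedestal, put the cover back, turned it clockwise about 80° and let it rise to its locked height; the job is handed in at about 47 s of robot time, and no verdict came back.

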